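# Lay the small-format bottles in their cradles

## Task

Four small-format wine bottles lie on the ribbed mat. Lay each one down gently in the pine cradle made for its size, neck in the neck rest and base just short of the foot board, so that all four lie level and fully down in their own cradles; set them down, do not drop them in.

Things in the scene. Friction and masses are not known exactly. Their poses are not given: they have to be found in the camera images.
- half_bottle_mid (a point): Half bottle, the thickest: dark green glass, black foil neck, paper label; 60 mm diameter, 240 long, straight body 140 long, neck 29 thick; about 0.68 kg. Starts lying level on the mat, axis 38 mm above the table, neck away from the robot. Point: on its axis, mid-body, 70 mm from the base, near the centre of mass; grip across here. x runs base to neck; y, z turn as it rolls.
- slim_bottle_mid (a point): Slim dessert-wine bottle, the longest: dark green glass, black foil neck, paper label; 50 mm diameter, 300 long, straight body 184 long, neck 28 thick; about 0.66 kg. Starts lying level on the mat, axis 32 mm above the table, neck away from the robot. Point: on its axis, mid-body, 92 mm from the base, near the centre of mass; grip across here. x runs base to neck; y, z turn as it rolls.
- quarter_bottle_mid (a point): Quarter bottle, short and stubby: dark green glass, black foil neck, paper label; 52 mm diameter, 190 long, straight body 106 long, neck 27 thick; about 0.4 kg. Starts lying level on the mat, axis 33 mm above the table, neck away from the robot. Point: on its axis, mid-body, 53 mm from the base, near the centre of mass; grip across here. x runs base to neck; y, z turn as it rolls.
- sample_bottle_mid (a point): Sample bottle, the smallest: dark green glass, black foil neck, paper label; 44 mm diameter, 156 long, straight body 100 long, neck 24 thick; about 0.24 kg. Starts lying level on the mat, axis 29 mm above the table, neck away from the robot. Point: on its axis, mid-body, 50 mm from the base, near the centre of mass; grip across here. x runs base to neck; y, z turn as it rolls.
- half_cradle_seat (a point): Pine cradle for the half bottle, fixed, 231 mm long: foot board (76 wide, 53 high, inner face at x=-78), body rest (76 wide, 33 high, x=-58) and neck rest (60 wide, x=+135), both 12 thick and scalloped to fit; 10 thick slab below, else clear. Point: where the bottle's point lies when home, 48 above the table. x foot to neck, z up.
- slim_cradle_seat (a point): Pine cradle for the slim bottle, fixed, 281 mm long: foot board (76 wide, 48 high, inner face at x=-100), body rest (76 wide, 30 high, x=-80) and neck rest (60 wide, x=+163), both 12 thick and scalloped to fit; 10 thick slab below, else clear. Point: where the bottle's point lies when home, 43 above the table. x foot to neck, z up.
- quarter_cradle_seat (a point): Pine cradle for the quarter bottle, fixed, 188 mm long: foot board (76 wide, 49 high, inner face at x=-61), body rest (76 wide, 31 high, x=-41) and neck rest (60 wide, x=+109), both 12 thick and scalloped to fit; 10 thick slab below, else clear. Point: where the bottle's point lies when home, 44 above the table. x foot to neck, z up.
- sample_cradle_seat (a point): Pine cradle for the sample bottle, fixed, 164 mm long: foot board (76 wide, 45 high, inner face at x=-58), body rest (76 wide, 29 high, x=-38) and neck rest (60 wide, x=+88), both 12 thick and scalloped to fit; 10 thick slab below, else clear. Point: where the bottle's point lies when home, 40 above the table. x foot to neck, z up.
- mat: Black ribbed rubber bottle mat, 200 x 380 mm, 3 mm thick, fixed, on which the bottles start. Four lanes along its x, at y = -142.5, -47.5, 47.5 and 142.5 mm, one bottle in each, in any order; two round ribs 11 mm high under each bottle reach 22 mm to either side of the lane's middle. Origin: centre of its underside; x points roughly away from the robot.

How it is judged:
At the end, for the whole second after the job is handed in: Each bottle lies in its own cradle, released and at rest: the middle of its body within 13 mm horizontally and 6 mm in height of the cradle's seat point, its axis within 0.09 rad of the cradle's (horizontal distance between half_bottle_mid and half_cradle_seat below 0.013 m and z of half_bottle_mid in the frame of half_cradle_seat between -0.006 and 0.006 m and angle between the x axis of half_bottle_mid and the x axis of half_cradle_seat, either way round below 0.09 rad and linear speed of each of half_bottle, slim_bottle, quarter_bottle, sample_bottle below 0.02 m/s and horizontal distance between slim_bottle_mid and slim_cradle_seat below 0.013 m and z of slim_bottle_mid in the frame of slim_cradle_seat between -0.006 and 0.006 m and angle between the x axis of slim_bottle_mid and the x axis of slim_cradle_seat, either way round below 0.09 rad and horizontal distance between quarter_bottle_mid and quarter_cradle_seat below 0.013 m and z of quarter_bottle_mid in the frame of quarter_cradle_seat between -0.006 and 0.006 m and angle between the x axis of quarter_bottle_mid and the x axis of quarter_cradle_seat, either way round below 0.09 rad and horizontal distance between sample_bottle_mid and sample_cradle_seat below 0.013 m and z of sample_bottle_mid in the frame of sample_cradle_seat between -0.006 and 0.006 m and angle between the x axis of sample_bottle_mid and the x axis of sample_cradle_seat, either way round below 0.09 rad); the robot touches nothing.
It fails at once if the half bottle is dropped or banged into its cradle (over 60 N) (contact force between half_bottle and half_cradle above 60 N).
It fails at once if the slim bottle is dropped or banged into its cradle (over 60 N) (contact force between slim_bottle and slim_cradle above 60 N).
It fails at once if the quarter bottle is dropped or banged into its cradle (over 50 N) (contact force between quarter_bottle and quarter_cradle above 50 N).
It fails at once if the sample bottle is dropped or banged into its cradle (over 40 N) (contact force between sample_bottle and sample_cradle above 40 N).
It also fails if it takes over 99 s, if anything falls off the work surface, if the arm or the gripper's body presses on something with over 40 N, if the wrist force passes 120 N, or if a joint passes its speed limit or range.

## Robot

A 6-joint arm with a two-finger parallel gripper is mounted at the origin on the work surface. World frame = base frame: x ahead of the robot, y to its left, z up, the work surface at z = 0. Lengths are in m, angles in rad, forces in N, time in s.
With the tool pointing down it reaches from about 0.375 to 0.9 m from the base axis. Payload 3.1 kg.
Tool frame: the origin (TCP) lies midway between the tips of the shut fingers; the grasp point (between the pads) lies 19 mm behind it; z points along the fingers, y is the line along which they close (so a half turn about z gives the same grasp; the last joint's range is limited). The gripper opens to 85 mm and grips with 20 to 120 N. Pads are 22 mm wide; open, the fingers measure 114 mm over their backs; the gripper's body (76 mm by 85 mm) begins 54 mm behind the grasp point. The pads swing forward as they close: fully open they stand 13 mm farther back than shut.
Start: joints at [1.02, 0.527, 1.433, -0, 1.181, -0.178], TCP at [0.227, 0.582, 0.231] pointing down, gripper open.
Joint ranges: [-3.08, 3.08], [-0.75, 2.2], [0.22, 2.44], [-1.43, 4.57], [0, 2.65], [-2.85, 2.85]. Speed limits (rad/s): [2.79, 2.79, 3.14, 3.14, 3.14, 3.14].

## Interface

Orientations are given as a unit quaternion [x, y, z, w].
In Python, from station import manip gives the robot as it stands. The module is installed in compiled form; this text tells all that it offers.
- The arm moves only by the tool apply_moves, never from a script. Its arguments are lists of equal length, an entry for each row: "claw": the gripper's target within -1 to 1 (fully open at 1, half-way at 0, shut at -1); "travel": the shift along the tool's x, y, z scaled (see below), a list of three; "turn": the turn, a rotation vector about the tool's x, y, z scaled (see below), a list of three. In form: {"claw": [claw, ...], "travel": [[dx, dy, dz], ...], "turn": [[rx, ry, rz], ...]}. A call has 1 to 5 rows; each row is the pose to reach, as a shift and turn from the pose commanded when the call began, along the tool's axes at that moment, turning the shorter way round; what a row does not reach only later rows make up. The controller multiplies each number of a shift by 800 mm and each number of a turn by 180 degrees. A row lasts 1/12 s, in which the tool goes at most 41.7 mm and 7.16 degrees, less where a joint would pass 70% of its speed; a pose out of reach is approached as far as the arm can. A call with a number of a shift or a turn outside -1 to 1 is refused whole. A call with a gripper value outside its range is refused whole. The fingers move at their own pace and stop on an object; "newtons" is the grip in N (left out, the last holds). Time passes only in rows, so rows that repeat a pose let the fingers close. It gives the time, the measured TCP pose, the force, the opening and the grip force at its end, in the units of the state.
- manip.sense(): the state, without advancing time (a new reading comes with each control period).
- manip.snapshot(name): name is "scene" or "side" or "wrist"; returns a dict with "pixels" (400x640x3 uint8, red, green, blue), "depth" (400x640 float32, m along the optical axis (not along the pixel's ray), 0 where there is no reading), "intrinsics" (3x3 intrinsics, pixels), "R" (3x3) and "t" (3): a world point X has camera coordinates R X + t. Camera axes: x right, y down, z forward; pixel columns grow to the right and rows downward; lengths in m; the calibration is good to about 2 mm. A picture is of the moment at which its call begins.
- manip.sign_off(): hands the job in; it is judged then, once.
The state is a dict: "t": time; "q": joint angles; "qd": joint speeds; "tau": joint torques, N m; "tcp_pos": TCP position; "tool_rot": TCP orientation; "force": force on the tool from outside, world axes, zero at the start; "ft_torque": the same for the moment, N m; "finger_gap": opening from 0.0 (shut) to 1.0 (fully open); "gripper_force": force on a finger pad.
Only numpy, scipy, OpenCV 4.12 (cv2) and the standard library are available. Lean on these libraries where they do the work, as an engineer would, in place of code of your own. Each camera call takes 0.05 s, during which the arm holds its last target. There are 200 camera calls.

## Working session

There is one attempt and no reset: what is moved stays moved. The work goes in short steps, Python scripts to look and compute and a tool call to move; the robot and the scene stay as the last step left them, time stands still between calls to the robot, and variables do not carry over. Pictures are saved under pics/ and viewed, at most 14 in all, crops included, and the job is handed in when it is done.

Besides the shell and the picture viewer there is one more tool, called after ">>>" as name(argument=value, ...) on one line, values as JSON. apply_moves: Moves the arm, as the interface text tells. Shifts and turns lie within -1 to 1; 1 stands for 800 mm of shift or 180 degrees of turn. Its arguments: {"type":"object","properties":{"claw":{"type":"array","items":{"type":"number"}},"travel":{"type":"array","items":{"type":"array","items":{"type":"number"}}},"turn":{"type":"array","items":{"type":"array","items":{"type":"number"}}},"newtons":{"type":"number"}},"required":["claw","travel","turn"]}

```bash
mkdir -p pics
cat > h.py <<'E'
import numpy as np, cv2
from station import manip
def snap(n,f):
    s=manip.snapshot(n); cv2.imwrite(f'pics/{f}.png',s['pixels'][:,:,::-1]); np.savez(f'pics/{f}.npz',**s); return s
def world(s,u=None,v=None):
    K=s['intrinsics'];d=s['depth']
    V,U=np.mgrid[:400,:640]
    c=np.stack([(U-K[0,2])/K[0,0]*d,(V-K[1,2])/K[1,1]*d,d],-1)
    return (c-s['t'])@s['R']
E
python3 - <<'E'
from h import *
for n in('scene','side'): 
    s=snap(n,n+'0'); print(n,s['R'].round(2).tolist(),(-s['R'].T@s['t']).round(3))
print(manip.sense())
E
```

```text
scene [[0.28, 0.96, -0.01], [0.73, -0.22, -0.65], [-0.63, 0.17, -0.76]] [ 1.337 -0.232  1.059]
side [[0.9, -0.43, 0.01], [-0.32, -0.7, -0.64], [0.28, 0.57, -0.77]] [ 0.063 -0.875  1.264]
{'t': 0.1, 'q': array([ 1.02049731e+00,  5.28357247e-01,  1.43378950e+00,  8.21179079e-07,
        1.18142291e+00, -1.78487170e-01]), 'qd': array([ 0.00084064, -0.00114558, -0.00214644, -0.00011527, -0.00155836,
       -0.0005021 ]), 'tau': array([ 5.50077402e-04, -4.43305886e+01, -1.78585356e+01, -2.02638676e-04,
        3.90211382e-03,  2.15584555e-05]), 'tcp_pos': array([0.22668085, 0.58173888, 0.23043641]), 'tool_rot': array([ 1.84836988e-01,  9.82768696e-01, -9.23463173e-04, -3.52639892e-04]), 'force': array([-0.15739152,  0.85087225, -0.11666195]), 'ft_torque': array([-0.01781733,  0.00446206, -0.03432974]), 'gripper_force': 0.0, 'finger_gap': 1.001022166128828}
```

View pics/scene0.png

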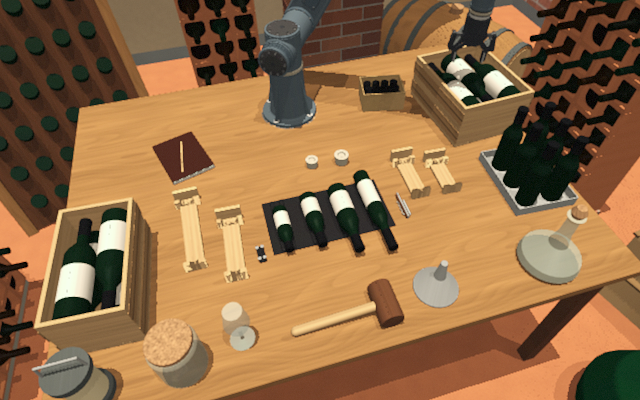

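View pics/side0.png

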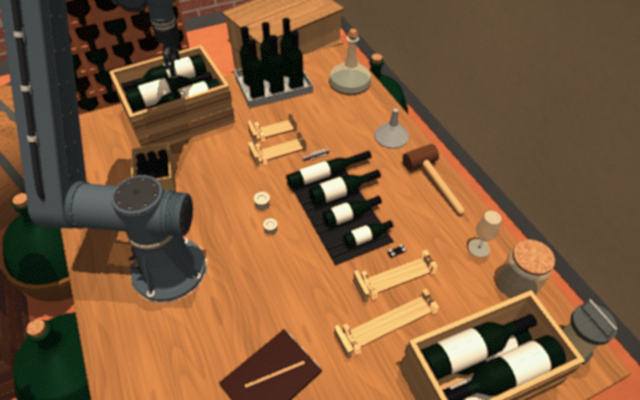

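Run:
```python
from h import *
# rectified height map, 1.5 px/mm... x 0.2..0.8 (up), y -0.5..0.5 (left)
H=np.zeros((600,800,3),np.uint8)
for n in('scene0','side0'):
    s=dict(np.load(f'pics/{n}.npz')); W=world(s)
    m=(s['depth']>0)
    print(n, s['intrinsics'][0,0], np.median(W[m&(abs(W[...,2])<.02)][:,2]))
    # dense: upsample
    W2=cv2.resize(W.astype(np.float32),None,fx=3,fy=3,interpolation=cv2.INTER_NEAREST)
    P=cv2.resize(s['pixels'],None,fx=3,fy=3)
    W2=cv2.resize(W.astype(np.float32),None,fx=3,fy=3)
    z=W2[...,2]; k=(z>.006)&(z<.1)
    r=((0.75-W2[...,0])*1000/.8).astype(int); c=((.34-W2[...,1])*1000/.9).astype(int)
    k&=(r>=0)&(r<600)&(c>=0)&(c<800)
    ch={'scene0':2,'side0':1}[n]
    np.maximum.at(H[...,ch],(r[k],c[k]),(z[k]*3500).clip(0,255).astype(np.uint8))
cv2.imwrite('pics/hm.png',H)
```

```text
scene0 429.0950431629133 0.00018878821120691877
side0 501.6269478607677 0.0005155832053764347
```

View pics/hm.png

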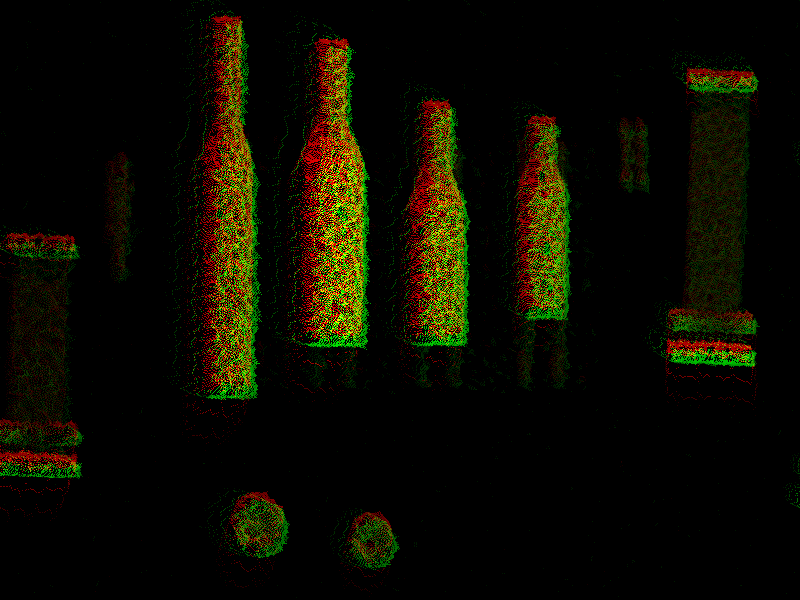

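```bash
cat > fit.py <<'E'
from h import *
from scipy.optimize import least_squares
from scipy import ndimage
def cloud(names):
    o=[]
    for n in names:
        s=dict(np.load(f'pics/{n}.npz')); W=world(s); o.append(W[s['depth']>0])
    return o
def ext(P,th,c,lo=1,hi=99):
    u=np.array([np.cos(th),np.sin(th)]); v=np.array([-u[1],u[0]])
    a=(P[:,:2]-c)@u; b=(P[:,:2]-c)@v
    return u,v,a,b
B=dict(half=(.06,.24,.07,.140,.038),slim=(.05,.30,.092,.184,.032),quarter=(.052,.19,.053,.106,.033),sample=(.044,.156,.05,.1,.029))
C=dict(half=(.231,.090,.053,.033),slim=(.281,.112,.048,.030),quarter=(.188,.073,.049,.031),sample=(.164,.070,.045,.029))
def bottle(P,n,y0):
    D,L,m,S,z=B[n]; r=D/2
    P=P[(abs(P[:,1]-y0)<.035)&(P[:,0]>.4-.2)&(P[:,0]<.8)&(P[:,2]>.014)&(P[:,2]<.085)]
    p=np.array([y0,0.]);xb=np.percentile(P[:,0],.5)
    for i in range(3):
        k=(P[:,0]>xb+.01)&(P[:,0]<xb+S-.015)&(P[:,2]>.02)
        Q=P[k]
        f=lambda p:np.hypot((Q[:,1]-p[0]-p[1]*(Q[:,0]-.5))*np.cos(p[1]),Q[:,2]-p[2])-r
        q=least_squares(f,[p[0],p[1],z],loss='soft_l1',f_scale=.002).x; p=q[:2]
    th=np.arctan(p[1]); u,v,a,b=ext(P,th,np.array([.5,p[0]]))
    k=abs(b)<r+.004; a=a[k]
    a0,a1=np.percentile(a,[.7,99.5]); mid=np.array([.5,p[0]])+u*(a0+m)
    return mid,th,a1-a0-L,q[2]-z,np.abs(f(q)).mean()
def cradle(P,n,c0):
    L,off,zf,zb=C[n]
    P=P[(np.abs(P[:,:2]-c0)<[.17,.055]).all(1)&(P[:,2]>.018)&(P[:,2]<.06)]
    (_,_),_,_=r=cv2.minAreaRect(P[:,:2].astype(np.float32))
    best=None
    for th in np.arange(-.3,.3,.004):
        u,v,a,b=ext(P,th,c0); a0,a1=np.percentile(a,[1,99]); b0,b1=np.percentile(b,[1,99])
        s=(a1-a0)*(b1-b0)
        if best is None or s<best[0]: best=(s,th,a0,a1,b0,b1,u,v)
    _,th,a0,a1,b0,b1,u,v=best
    seat=c0+u*((a0+a1)/2-L/2+off)+v*(b0+b1)/2
    return seat,th,a1-a0-L,b1-b0-.076
E
python3 - <<'E'
from fit import *
cl=cloud(['scene0','side0'])
for i,P in enumerate(cl+[np.vstack(cl)]):
    print('set',i)
    for n,y in(('slim',.135),('half',.04),('quarter',-.055),('sample',-.147)):
        m,th,*e=bottle(P,n,y); print(n,m.round(4),round(th,3),np.round(e,4))
    # find cradles: connected blobs of pine-height points
    Q=P[(P[:,2]>.018)&(P[:,2]<.056)&(P[:,0]>.2)&(P[:,0]<.75)&(abs(P[:,1])<.6)]
    g=np.zeros((110,240),np.uint8); g[((Q[:,0]-.2)*200).astype(int),((Q[:,1]+.6)*200).astype(int)]=1
    g=cv2.morphologyEx(g,cv2.MORPH_CLOSE,np.ones((5,1)))
    if i==2:
        l,k=ndimage.label(g)
        for sl in ndimage.find_objects(l):
            if sl[0].stop-sl[0].start>1: print('blob x',.2+sl[0].start/200,.2+sl[0].stop/200,'y',-.6+sl[1].start/200,-.6+sl[1].stop/200)
E
```

```text
set 0
slim [0.4106 0.1393] -0.012 [ 1.178e-01 -1.000e-04  3.300e-03]
half [0.3774 0.0145] 0.006 [0.171  0.0195 0.0025]
quarter [ 0.5339 -0.0516] -0.002 [-0.0016  0.0003  0.0013]
sample [ 0.5477 -0.1468] 0.0 [ 0.0033 -0.0005  0.0013]
set 1
slim [0.4083 0.1369] -0.027 [ 0.1135 -0.0002  0.0042]Traceback (most recent call last):
  File "<stdin>", line 6, in <module>
  File "fit.py", line 26, in bottle
    a0,a1=np.percentile(a,[.7,99.5]); mid=np.array([.5,p[0]])+u*(a0+m)
          ~~~~~~~~~~~~~^^^^^^^^^^^^^
    return _quantile_unchecked(
        a, q, axis, out, overwrite_input, method, keepdims, weights)
    return _ureduce(a,
                    func=_quantile_ureduce_func,
    ...<5 lines>...
                    overwrite_input=overwrite_input,
                    method=method)
    r = func(a, **kwargs)
    result = _quantile(arr,
                       quantiles=q,
    ...<2 lines>...
                       out=out,
                       weights=wgt)
    slices_having_nans = np.isnan(arr[-1, ...])
                                  ~~~^^^^^^^^^
IndexError: index -1 is out of bounds for axis 0 with size 0
```

```bash
sed -i 's/P\[:,0\]>.4-.2/P[:,0]>.4/' fit.py
python3 - <<'E'
from fit import *
cl=cloud(['scene0','side0'])
for i,P in enumerate(cl+[np.vstack(cl)]):
    print('set',i)
    for n,y in(('slim',.135),('half',.04),('quarter',-.055),('sample',-.147)):
        m,th,*e=bottle(P,n,y); print(n,m.round(4),round(th,3),np.round(e,4))
    for n,c in(('half',(.58,-.307)),('quarter',(.465,.307))):
        m,th,*e=cradle(P,n,np.array(c)); print(n,'cradle',m.round(4),round(th,3),np.round(e,4))
Q=P[(P[:,2]>.018)&(P[:,2]<.056)&(P[:,0]>.2)&(P[:,0]<.75)&(abs(P[:,1])<.6)]
g=np.zeros((112,242),np.uint8); g[((Q[:,0]-.2)*200).astype(int),((Q[:,1]+.6)*200).astype(int)]=1
l,k=ndimage.label(g,np.ones((3,3)))
for sl in ndimage.find_objects(l):
    if sl[0].stop-sl[0].start>2: print('blob x',.2+sl[0].start/200,.2+sl[0].stop/200,'y',-.6+sl[1].start/200,-.6+sl[1].stop/200)
E
```

```text
set 0
slim [0.5313 0.1383] -0.011 [-0.0028  0.0003  0.0014]
half [0.5498 0.0431] -0.002 [-0.0016  0.      0.0013]
quarter [ 0.5339 -0.0516] -0.002 [-0.0016  0.0003  0.0013]
sample [ 0.5477 -0.1468] 0.0 [ 0.0033 -0.0005  0.0013]
half cradle [ 0.5533 -0.3038] -0.072 [-0.0002 -0.0016]
quarter cradle [0.4474 0.3075] -0.032 [ 0.0012 -0.0005]
set 1
slim [0.5235 0.1354] -0.005 [-0.0017  0.0002  0.0024]
half [0.5422 0.0408] -0.006 [-0.0017  0.0002  0.0022]
quarter [ 0.5263 -0.0539] 0.001 [-0.0006  0.0004  0.0019]
sample [ 0.5171 -0.1492] -0.014 [ 0.0272 -0.0001  0.0028]
half cradle [ 0.5481 -0.3063] -0.052 [ 0.0007 -0.0013]
quarter cradle [0.4409 0.3041] -0.004 [0.0001 0.0005]
set 2
slim [0.5239 0.1369] -0.004 [0.0039 0.0003 0.0021]
half [0.5428 0.0419] -0.004 [0.005  0.0001 0.0019]
quarter [ 0.5267 -0.0529] -0.003 [0.005  0.0004 0.0018]
sample [ 0.5257 -0.1484] -0.004 [ 0.025  -0.0002  0.0023]
half cradle [ 0.5505 -0.3022] -0.02 [0.0049 0.001 ]
quarter cradle [0.4445 0.3036] -0.044 [0.006  0.0026]
blob x 0.2 0.27 y -0.485 -0.315
blob x 0.2 0.385 y 0.4900000000000001 0.6
blob x 0.29000000000
[... 480 characters left out ...]
 -0.08499999999999996 -0.025000000000000022
blob x 0.47000000000000003 0.72 y 0.0050000000000000044 0.07500000000000007
blob x 0.47500000000000003 0.54 y 0.58 0.6
blob x 0.49 0.66 y -0.175 -0.12
blob x 0.49 0.505 y 0.06500000000000006 0.07500000000000007
blob x 0.525 0.5449999999999999 y 0.06500000000000006 0.07500000000000007
blob x 0.54 0.565 y 0.265 0.3350000000000001
blob x 0.55 0.565 y 0.06500000000000006 0.07500000000000007
blob x 0.55 0.5800000000000001 y 0.37 0.44499999999999995
blob x 0.55 0.62 y 0.5750000000000001 0.6
blob x 0.605 0.63 y -0.44999999999999996 -0.38
blob x 0.63 0.7 y 0.57 0.6
blob x 0.675 0.7 y -0.345 -0.27499999999999997
blob x 0.73 0.75 y -0.565 -0.5549999999999999
```

>>> apply_moves(claw=[1, 1, 1], travel=[[0, 0, -0.05], [0, 0, -0.1], [0, 0, -0.125]], turn=[[0, 0, 0], [0, 0, 0], [0, 0, 0]])

```text
t: 0.35
tcp_pos: [0.2277, 0.5836, 0.3353]
tool_rot: [0.185, 0.983, 0.003, 0.001]
force: [-0.1, 0.5, 0.7]
finger_gap: 1.002
gripper_force: 0.0
```

>>> apply_moves(claw=[1, 1, 1, 1], travel=[[-0.04, -0.012, 0], [-0.08, -0.024, 0], [-0.12, -0.036, 0], [-0.155, -0.048, 0]], turn=[[0, 0, 0], [0, 0, 0], [0, 0, 0], [0, 0, 0]])

```text
t: 0.68
tcp_pos: [0.3296, 0.5002, 0.331]
tool_rot: [0.185, 0.983, -0.0, 0.0]
force: [0.1, 0.7, 0.8]
finger_gap: 0.998
gripper_force: 0.0
```

>>> apply_moves(claw=[1, 1, 1, 1, 1], travel=[[-0.04, -0.012, 0], [-0.08, -0.024, 0], [-0.12, -0.036, 0], [-0.155, -0.048, 0], [-0.155, -0.048, 0]], turn=[[0, 0, -0.03], [0, 0, -0.06], [0, 0, -0.09], [0, 0, -0.118], [0, 0, -0.118]])

```text
t: 1.1
tcp_pos: [0.4345, 0.417, 0.3306]
tool_rot: [0.002, 1.0, -0.001, 0.001]
force: [-0.0, -0.2, 0.2]
finger_gap: 1.002
gripper_force: 0.0
```

Take a wrist look here and compare it with the fixed-camera fits.

```bash
cat >> fit.py <<'E'
def cradle2(P,n,c0):
    """rectangles of foot top & neck top -> seat, yaw"""
    L,off,zf,zb=C[n]
    P=P[(np.abs(P[:,:2]-c0)<[.17,.052]).all(1)&(P[:,2]>.018)&(P[:,2]<.06)]
    th=0.
    for i in range(4):
        u,v,a,b=ext(P,th,c0); a0,a1=np.percentile(a,[1,99])
        mid=lambda k:sum(np.percentile(b[k],[2,98]))/2
        F=(a<a0+.014); N=(a>a1-.014)
        bf,bn=mid(F),mid(N); dth=np.arctan2(bn-bf,L-.012); th+=dth
    seat=c0+u*((a0+a1)/2-L/2+off)+v*(bf+(bn-bf)*off/L)
    return seat,th,a1-a0-L
E
python3 - <<'E'
from fit import *
s=snap('wrist','w1'); print(s['intrinsics'][0,0],s['R'].round(2).tolist(),(-s['R'].T@s['t']).round(3))
cl=cloud(['scene0','side0','w1'])
for i,P in enumerate(cl):
    for n,c in(('half',(.58,-.305)),('slim',(.49,-.42)),('quarter',(.465,.305)),('sample',(.48,.41))):
        try: m,th,*e=cradle2(P,n,np.array(c)); print(i,n,m.round(4),round(th,3),np.round(e,4))
        except Exception as x: print(i,n,x)
E
```

```text
317.97447759320295 [[0.01, 1.0, -0.0], [0.95, -0.0, 0.31], [0.31, -0.0, -0.95]] [0.356 0.417 0.472]
0 half [ 0.5532 -0.3019] -0.043 [0.0004]
0 slim [ 0.4575 -0.4166] 0.018 [0.0015]
0 quarter [0.4474 0.3065] -0.031 [0.0012]
0 sample [0.4795 0.412 ] -0.053 [-0.]
1 half [ 0.548  -0.3055] -0.043 [0.0005]
1 slim [ 0.4535 -0.4206] 0.019 [0.0009]
1 quarter [0.441  0.3022] -0.031 [-0.0006]
1 sample [0.4725 0.4089] -0.047 [-0.]
2 half index -1 is out of bounds for axis 0 with size 0
2 slim index -1 is out of bounds for axis 0 with size 0
2 quarter [0.4448 0.3065] -0.034 [-0.0008]
2 sample [0.4765 0.4116] -0.056 [-0.0005]
```

View pics/w1.png

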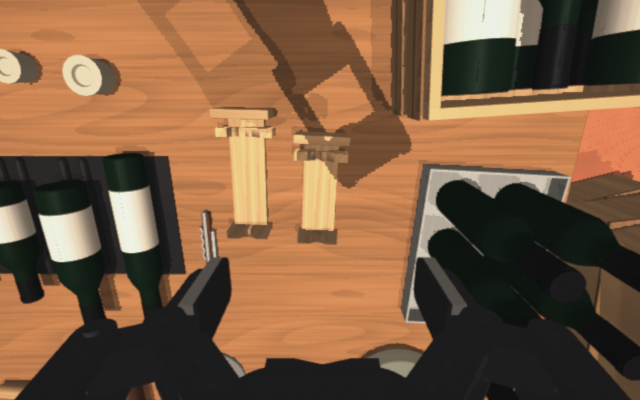

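>>> apply_moves(claw=[1, 1, 1, 1], travel=[[-0.015, -0.044, 0.02], [-0.03, -0.088, 0.04], [-0.045, -0.132, 0.06], [-0.061, -0.176, 0.081]], turn=[[0, 0, 0], [0, 0, 0], [0, 0, 0], [0, 0, 0]])

```text
t: 1.48
tcp_pos: [0.4778, 0.2796, 0.2659]
tool_rot: [-0.0, 1.0, 0.0, -0.0]
force: [1.3, -0.4, 0.2]
finger_gap: 1.0
gripper_force: 0.0
```

>>> apply_moves(claw=[1, 1, 1, 1, 1], travel=[[-0.015, -0.044, 0.02], [-0.03, -0.088, 0.04], [-0.045, -0.132, 0.06], [-0.061, -0.176, 0.081], [-0.061, -0.176, 0.081]], turn=[[0, 0, 0], [0, 0, 0], [0, 0, 0], [0, 0, 0], [0, 0, 0]])

```text
t: 1.9
tcp_pos: [0.5277, 0.1342, 0.1987]
tool_rot: [0.003, 1.0, -0.001, -0.002]
force: [-0.8, 0.3, -0.0]
finger_gap: 0.997
gripper_force: 0.0
```

Run:
```python
from fit import *
s=snap('wrist','w2'); st=manip.sense(); print(st['tcp_pos'].round(4),st['tool_rot'].round(4))
P=cloud(['w2'])[0]
for n,y in(('slim',.138),('half',.043),('quarter',-.052),('sample',-.147)):
    try: m,th,*e=bottle(P,n,y); print(n,m.round(4),round(th,3),np.round(e,4))
    except Exception as x: print(n,x)
```

```text
[0.527  0.1368 0.1998] [ 3.2e-03  1.0e+00 -1.0e-04 -2.1e-03]
slim [0.5279 0.136 ] -0.006 [-0.0053 -0.001   0.0005]
half [0.5459 0.0409] -0.007 [-0.0031 -0.0011  0.0005]
quarter [ 0.5296 -0.0539] -0.005 [-0.0016 -0.0008  0.0005]
sample [ 0.5478 -0.149 ] -0.007 [-0.001  -0.0015  0.0006]
```

View pics/w2.png

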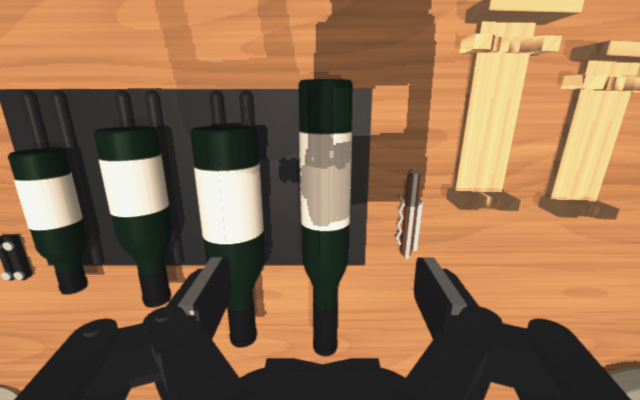

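>>> apply_moves(claw=[1, 1, 1, 1, 1], travel=[[0, 0, 0.05], [0, 0, 0.1], [0, 0, 0.15], [0, 0, 0.19], [0, 0, 0.21]], turn=[[0, 0, 0], [0, 0, 0], [0, 0, 0], [0, 0, 0], [0, 0, 0]])

```text
t: 2.37
tcp_pos: [0.5245, 0.1408, 0.0305]
tool_rot: [0.0, 1.0, 0.0, -0.003]
force: [-0.4, -0.0, -0.4]
finger_gap: 0.999
gripper_force: 0.0
```

>>> apply_moves(claw=[1, 1], travel=[[-0.001, 0, 0.02], [-0.001, 0, 0.026]], turn=[[0, 0, 0], [0, 0, 0]])

```text
t: 2.53
tcp_pos: [0.5264, 0.1408, 0.0109]
tool_rot: [-0.0, 1.0, 0.0, -0.002]
force: [0.6, -0.2, -0.1]
finger_gap: 1.001
gripper_force: 0.0
```

>>> apply_moves(claw=[0.4, 0, -1, -1, -1], travel=[[0, 0, 0], [0, 0, 0], [0, 0, 0], [0, 0, 0], [0, 0, 0]], turn=[[0, 0, 0], [0, 0, 0], [0, 0, 0], [0, 0, 0], [0, 0, 0]], newtons=60)

```text
t: 2.95
tcp_pos: [0.5288, 0.1368, 0.0153]
tool_rot: [-0.001, 1.0, -0.002, 0.001]
force: [-2.6, -11.0, 6.8]
finger_gap: 0.566
gripper_force: 61.0
```

>>> apply_moves(claw=[-1, -1, -1, -1, -1], travel=[[0, 0, 0], [0, 0, 0], [0, 0, 0], [0, 0, 0], [0, 0, 0]], turn=[[0, 0, 0], [0, 0, 0], [0, 0, 0], [0, 0, 0], [0, 0, 0]])

```text
t: 3.37
tcp_pos: [0.5288, 0.1367, 0.0154]
tool_rot: [-0.001, 1.0, -0.002, 0.001]
force: [-2.1, -9.8, 6.9]
finger_gap: 0.568
gripper_force: 61.0
```

>>> apply_moves(claw=[-1, -1, -1, -1, -1], travel=[[0, 0, -0.01], [0, 0, -0.04], [0, 0, -0.09], [0, 0, -0.14], [0, 0, -0.18]], turn=[[0, 0, 0], [0, 0, 0], [0, 0, 0], [0, 0, 0], [0, 0, 0]])

```text
t: 3.78
tcp_pos: [0.5279, 0.1394, 0.1599]
tool_rot: [0.001, 1.0, 0.0, 0.001]
force: [1.0, -0.4, -6.0]
finger_gap: 0.567
gripper_force: 64.0
```

Run:
```python
from fit import *
st=manip.sense(); print(st['tcp_pos'].round(4),st['tool_rot'].round(4),st['force'].round(1),st['finger_gap'])
P=np.vstack(cloud(['scene0','side0']))
Q=P[(P[:,2]>.09)&(P[:,2]<.3)&(P[:,0]>.3)&(P[:,0]<.8)&(abs(P[:,1])<.55)]
print(len(Q), Q.min(0) if len(Q) else 0,Q.max(0) if len(Q) else 0)
for y in np.arange(-.55,.55,.05):
    k=abs(Q[:,1]-y)<.025
    if k.sum()>5: print(y.round(2),Q[k].min(0).round(2),Q[k].max(0).round(2))
```

```text
[0.5279 0.1394 0.1599] [6.e-04 1.e+00 3.e-04 6.e-04] [ 1.  -0.4 -6. ] 0.567187817246039
3040 [ 0.30037738 -0.54999852  0.09000052] [0.79943221 0.54997195 0.17638684]
-0.55 [ 0.45 -0.55  0.09] [ 0.8  -0.53  0.18]
0.5 [0.3  0.5  0.09] [0.38 0.52 0.18]
```

>>> apply_moves(claw=[-1, -1, -1, -1, -1], travel=[[0.003, -0.02, 0], [0.007, -0.05, 0], [0.012, -0.09, 0], [0.0175, -0.132, 0], [0.0225, -0.174, 0]], turn=[[0, 0, 0], [0, 0, 0], [0, 0, 0], [0, 0, 0], [0, 0, 0]])

```text
t: 4.2
tcp_pos: [0.5088, -0.0005, 0.1577]
tool_rot: [-0.0, 1.0, 0.0, -0.0]
force: [1.0, -0.9, -4.6]
finger_gap: 0.568
gripper_force: 64.0
```

>>> apply_moves(claw=[-1, -1, -1, -1, -1], travel=[[0.006, -0.043, 0], [0.011, -0.086, 0], [0.017, -0.129, 0], [0.022, -0.172, 0], [0.028, -0.215, 0]], turn=[[0, 0, 0], [0, 0, 0], [0, 0, 0], [0, 0, 0], [0, 0, 0]])

```text
t: 4.62
tcp_pos: [0.4865, -0.173, 0.1575]
tool_rot: [0.001, 1.0, 0.0, -0.0]
force: [0.9, -0.1, -4.8]
finger_gap: 0.569
gripper_force: 64.0
```

>>> apply_moves(claw=[-1, -1, -1, -1, -1], travel=[[0.006, -0.043, 0], [0.011, -0.086, 0], [0.017, -0.129, 0], [0.022, -0.165, 0], [0.026, -0.19, 0]], turn=[[0, 0, -0.002], [0, 0, -0.004], [0, 0, -0.006], [0, 0, -0.008], [0, 0, -0.008]])

```text
t: 5.03
tcp_pos: [0.466, -0.3268, 0.1576]
tool_rot: [-0.011, 1.0, -0.001, 0.0]
force: [1.1, 0.1, -5.9]
finger_gap: 0.564
gripper_force: 64.0
```

>>> apply_moves(claw=[-1, -1, -1, -1, -1], travel=[[0.006, -0.04, 0], [0.01, -0.08, 0], [0.0135, -0.1, 0], [0.0135, -0.117, 0], [0.0135, -0.117, 0]], turn=[[0, 0, 0], [0, 0, 0], [0, 0, 0], [0, 0, 0], [0, 0, 0]])

```text
t: 5.45
tcp_pos: [0.458, -0.4205, 0.1572]
tool_rot: [-0.011, 1.0, -0.001, 0.001]
force: [-0.0, 0.4, -4.9]
finger_gap: 0.562
gripper_force: 64.0
```

Run:
```python
from fit import *
s=snap('wrist','w3'); st=manip.sense(); print(st['tcp_pos'].round(4),st['tool_rot'].round(4),st['force'].round(1))
snap('side','s3')
for P in cloud(['w3']):
    for n,c in(('half',(.58,-.305)),('slim',(.49,-.42))):
        try: m,th,*e=cradle2(P,n,np.array(c)); print(n,m.round(4),round(th,3),np.round(e,4))
        except Exception as x: print(n,x)
```

```text
[ 0.4579 -0.4181  0.1569] [-1.140e-02  9.999e-01  4.000e-04  1.000e-04] [-0.3  1.  -5.8]
half [ 0.5465 -0.2974] 0.056 [-0.0038]
slim index -1 is out of bounds for axis 0 with size 0
```

View pics/w3.png

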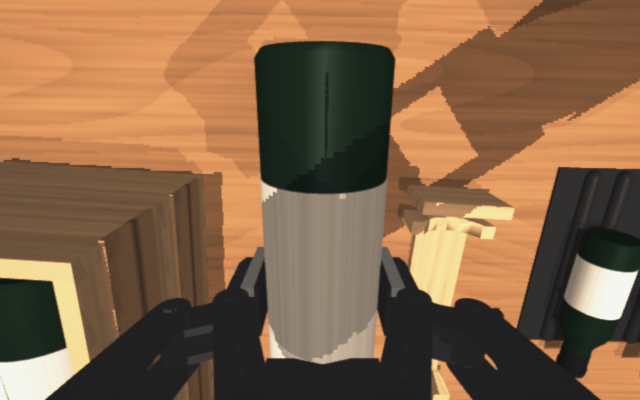

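```bash
cat >> fit.py <<'E'
def held(P,n,tcp,w=.05):
    D,L,m,S,z=B[n]; r=D/2
    Q=P[(P[:,0]>tcp[0]-m-.03)&(P[:,0]<tcp[0]-.025)&(abs(P[:,1]-tcp[1])<r+.006)&(abs(P[:,2]-tcp[2]-.018)<r+.01)]
    xb=np.percentile(Q[:,0],1); Q=Q[Q[:,0]>xb+.005]
    def f(p):
        dx=Q[:,0]-tcp[0]
        return np.hypot(Q[:,1]-p[0]-p[1]*dx,Q[:,2]-p[2]-p[3]*dx)-r
    q=least_squares(f,[tcp[1],0,tcp[2]+.018,0],loss='soft_l1',f_scale=.001).x
    # mid = base + m
    print(n,'mid-tcp x %.4f y %.4f z %.4f yaw %.3f slope %.3f res %.4f'%(xb+m-tcp[0],q[0]-tcp[1],q[2]-tcp[2],q[1],q[3],np.abs(f(q)).mean()))
E
python3 - <<'E'
from fit import *
t=manip.sense()['tcp_pos']
for n in('w3','s3'): held(cloud([n])[0],'slim',t)
E
```

```text
slim mid-tcp x -0.0008 y -0.0048 z 0.0164 yaw 0.013 slope -0.005 res 0.0004
slim mid-tcp x -0.0045 y -0.0024 z 0.0182 yaw 0.012 slope -0.002 res 0.0014
```

>>> apply_moves(claw=[-1, -1, -1, -1, -1], travel=[[0, 0, 0.03], [0, 0, 0.07], [0, 0, 0.11], [0, 0, 0.135], [0.001, 0.001, 0.142]], turn=[[0, 0, 0], [0, 0, 0], [0, 0, 0], [0, 0, 0], [0, 0, 0]])

```text
t: 5.97
tcp_pos: [0.4556, -0.4124, 0.0395]
tool_rot: [-0.013, 1.0, 0.004, -0.003]
force: [-1.1, 1.0, -5.3]
finger_gap: 0.564
gripper_force: 64.0
```

>>> apply_moves(claw=[-1, -1, -1, -1, -1], travel=[[0, 0, 0.0025], [0, 0, 0.005], [0, 0, 0.0075], [0, 0, 0.01], [0, 0, 0.01]], turn=[[0, 0, 0], [0, 0, 0], [0, 0, 0], [0, 0, 0], [0, 0, 0]])

```text
t: 6.38
tcp_pos: [0.4577, -0.4177, 0.0364]
tool_rot: [-0.012, 1.0, -0.001, 0.001]
force: [-0.4, -0.0, -5.8]
finger_gap: 0.561
gripper_force: 64.0
```

>>> apply_moves(claw=[-1, -1, -1, -1, -1], travel=[[0, 0, 0.002], [0, 0, 0.004], [0, 0, 0.006], [0, 0, 0.008], [0, 0, 0.008]], turn=[[0, 0, 0], [0, 0, 0], [0, 0, 0], [0, 0, 0], [0, 0, 0]])

```text
t: 6.8
tcp_pos: [0.4572, -0.4174, 0.0286]
tool_rot: [-0.012, 1.0, 0.0, 0.0]
force: [-0.9, -0.4, -5.8]
finger_gap: 0.565
gripper_force: 64.1
```

>>> apply_moves(claw=[-1, -1, -1, -1], travel=[[0, 0, 0.0015], [0, 0, 0.003], [0, 0, 0.003], [0, 0, 0.003]], turn=[[0, 0, 0], [0, 0, 0], [0, 0, 0], [0, 0, 0]])

```text
t: 7.13
tcp_pos: [0.4576, -0.4183, 0.0268]
tool_rot: [-0.012, 1.0, -0.001, 0.001]
force: [0.4, -3.0, -4.6]
finger_gap: 0.562
gripper_force: 64.2
```

>>> apply_moves(claw=[-1, -1, -1, -1], travel=[[0, -0.001, 0.001], [0, -0.002, 0.002], [0, -0.002, 0.003], [0, -0.002, 0.003]], turn=[[0, 0, 0], [0, 0, 0], [0, 0, 0], [0, 0, 0]])

```text
t: 7.47
tcp_pos: [0.4576, -0.4188, 0.0261]
tool_rot: [-0.012, 1.0, -0.0, 0.0]
force: [-1.0, 1.1, 8.1]
finger_gap: 0.565
gripper_force: 65.3
```

>>> apply_moves(claw=[-1, -1, 0.25, 0.4, 0.6], travel=[[0, 0, -0.0008], [0, 0, -0.0015], [0, 0, -0.0015], [0, 0, -0.0015], [0, 0, -0.0015]], turn=[[0, 0, 0], [0, 0, 0], [0, 0, 0], [0, 0, 0], [0, 0, 0]])

```text
t: 7.88
tcp_pos: [0.4572, -0.4188, 0.0252]
tool_rot: [-0.012, 1.0, 0.0, -0.0]
force: [-0.3, -0.2, 0.3]
finger_gap: 0.795
gripper_force: 0.0
```

>>> apply_moves(claw=[0.9, 0.9, 0.9, 0.9, 0.9], travel=[[0, 0, 0], [0, 0, -0.01], [0, 0, -0.04], [0, 0, -0.09], [0, 0, -0.13]], turn=[[0, 0, 0], [0, 0, 0], [0, 0, 0], [0, 0, 0], [0, 0, 0]])

```text
t: 8.3
tcp_pos: [0.4571, -0.4187, 0.1308]
tool_rot: [-0.012, 1.0, 0.0, -0.0]
force: [0.2, -0.1, 1.2]
finger_gap: 0.946
gripper_force: 0.0
```

>>> apply_moves(claw=[1, 1, 1, 1, 1], travel=[[0, 0.01, -0.04], [-0.01, 0.05, -0.05], [-0.02, 0.09, -0.06], [-0.03, 0.13, -0.06], [-0.04, 0.17, -0.06]], turn=[[0, 0, 0], [0, 0, 0], [0, 0, 0], [0, 0, 0], [0, 0, 0]])

```text
t: 8.72
tcp_pos: [0.4863, -0.2813, 0.1789]
tool_rot: [-0.011, 1.0, -0.001, 0.001]
force: [1.0, -0.1, -1.0]
finger_gap: 1.001
gripper_force: 0.0
```

```bash
cat > chk.py <<'E'
import sys
from fit import *
# verify seated bottle: fit of bottle & cradle
def seated(P,n,c):
    D,L,m,S,z=B[n]; r=D/2; zh=dict(half=.048,slim=.043,quarter=.044,sample=.040)[n]
    sx,sy=c; Q=P[(abs(P[:,1]-sy)<r+.008)&(P[:,0]>sx-m+.035)&(P[:,0]<sx-m+S-.02)&(P[:,2]>zh)&(P[:,2]<zh+r+.02)]
    f=lambda p:np.hypot(Q[:,1]-p[0]-p[1]*(Q[:,0]-sx),Q[:,2]-p[2]-p[3]*(Q[:,0]-sx))-r
    q=least_squares(f,[sy,0,zh,0],loss='soft_l1',f_scale=.001).x
    N=P[(abs(P[:,1]-sy)<.02)&(P[:,0]>sx+S-m)&(P[:,0]<sx+L)&(P[:,2]>.03)]
    xt=np.percentile(N[:,0],99.5)
    print(n,'y %.4f yaw %.3f z-home %.4f slope %.3f  mid x (neck tip) %.4f res %.4f'%(q[0],q[1],q[2]-zh,q[3],xt-L+m,np.abs(f(q)).mean()))
E
python3 - <<'E'
from chk import *
st=manip.sense(); print(st['tcp_pos'].round(4),st['tool_rot'].round(4),st['force'].round(1))
for c in('scene','side','wrist'):
    snap(c,c[0]+'4'); 
    P=cloud([c[0]+'4'])[0]
    for f,a in((seated,('slim',(.4547,-.417))),(cradle2,('half',np.array((.58,-.305))))):
        try:print(c,f(P,*a))
        except Exception as x: print(c,x)
E
```

```text
[ 0.4863 -0.2813  0.1789] [-1.150e-02  9.999e-01 -8.000e-04  1.000e-03] [ 1.  -0.1 -1. ]
slim y -0.4171 yaw 0.013 z-home -0.0001 slope -0.005  mid x (neck tip) 0.4579 res 0.0013
scene None
scene (array([ 0.5538321 , -0.30185846]), np.float64(-0.04664344090369237), np.float64(0.0005316066757311833))
slim y -0.4196 yaw 0.016 z-home 0.0005 slope -0.002  mid x (neck tip) 0.4540 res 0.0017
side None
side (array([ 0.54859111, -0.30573672]), np.float64(-0.041004536768202496), np.float64(0.0011041111822356342))
slim y -0.4194 yaw 0.015 z-home -0.0011 slope -0.003  mid x (neck tip) 0.3950 res 0.0005
wrist None
wrist (array([ 0.54903377, -0.3043537 ]), np.float64(-0.04856401610738225), np.float64(-0.0048496400834298625))
```

View pics/w4.png

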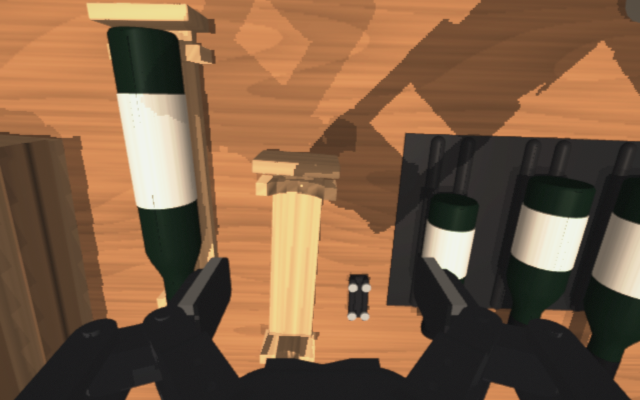

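>>> apply_moves(claw=[1, 1, 1, 1, 1], travel=[[-0.008, 0.04, 0], [-0.016, 0.08, 0], [-0.024, 0.12, 0], [-0.032, 0.16, 0], [-0.04, 0.202, 0]], turn=[[0, 0, 0], [0, 0, 0], [0, 0, 0], [0, 0, 0], [0, 0, 0]])

```text
t: 9.28
tcp_pos: [0.5147, -0.1201, 0.1776]
tool_rot: [-0.011, 1.0, -0.001, 0.001]
force: [0.9, -0.3, 0.3]
finger_gap: 0.998
gripper_force: 0.0
```

>>> apply_moves(claw=[1, 1, 1, 1, 1], travel=[[-0.008, 0.04, 0], [-0.016, 0.08, 0], [-0.024, 0.12, 0], [-0.032, 0.16, 0], [-0.041, 0.202, 0]], turn=[[0, 0, 0.003], [0, 0, 0.006], [0, 0, 0.009], [0, 0, 0.009], [0, 0, 0.009]])

```text
t: 9.7
tcp_pos: [0.5439, 0.0427, 0.1776]
tool_rot: [0.003, 1.0, -0.0, 0.001]
force: [0.5, -0.0, 0.3]
finger_gap: 1.0
gripper_force: 0.0
```

>>> apply_moves(claw=[1, 1, 1], travel=[[0, 0, 0.01], [0, 0, 0.01], [0, 0, 0.01]], turn=[[0, 0, 0], [0, 0, 0], [0, 0, 0]])

```text
t: 9.95
tcp_pos: [0.5429, 0.0416, 0.169]
tool_rot: [0.002, 1.0, -0.0, -0.0]
force: [-0.1, 0.0, 0.6]
finger_gap: 0.998
gripper_force: 0.0
```

>>> apply_moves(claw=[1, 1, 1, 1, 1], travel=[[-0.004, 0.0005, 0.05], [-0.004, 0.0005, 0.1], [-0.004, 0.0005, 0.145], [-0.004, 0.0005, 0.18], [-0.004, 0.0005, 0.196]], turn=[[0, 0, 0], [0, 0, 0], [0, 0, 0], [0, 0, 0], [0, 0, 0]])

```text
t: 10.37
tcp_pos: [0.5443, 0.0408, 0.0091]
tool_rot: [0.004, 1.0, 0.0, -0.003]
force: [-0.4, -0.8, 0.1]
finger_gap: 0.998
gripper_force: 0.0
```

>>> apply_moves(claw=[1, 0.6, 0.5, 0.3, -1], travel=[[0, 0, 0], [0, 0, 0], [0, 0, 0], [0, 0, 0], [0, 0, 0]], turn=[[0, 0, 0], [0, 0, 0], [0, 0, 0], [0, 0, 0], [0, 0, 0]])

```text
t: 10.78
tcp_pos: [0.5475, 0.0416, 0.0144]
tool_rot: [0.002, 1.0, -0.001, 0.002]
force: [-1.2, -4.9, 3.8]
finger_gap: 0.69
gripper_force: 64.6
```

>>> apply_moves(claw=[-1, -1, -1, -1, -1], travel=[[0, 0, 0], [0, 0, 0], [0, 0, 0], [0, 0, 0], [0, 0, 0]], turn=[[0, 0, 0], [0, 0, 0], [0, 0, 0], [0, 0, 0], [0, 0, 0]])

```text
t: 11.2
tcp_pos: [0.5475, 0.0416, 0.0144]
tool_rot: [0.002, 1.0, -0.001, 0.002]
force: [-1.9, -6.4, 5.3]
finger_gap: 0.686
gripper_force: 64.8
```

>>> apply_moves(claw=[-1, -1, -1, -1, -1], travel=[[0, 0, -0.01], [0, 0, -0.04], [0, 0, -0.09], [0, 0, -0.14], [0, 0, -0.18]], turn=[[0, 0, 0], [0, 0, 0], [0, 0, 0], [0, 0, 0], [0, 0, 0]])

```text
t: 11.62
tcp_pos: [0.5452, 0.0436, 0.1586]
tool_rot: [0.002, 1.0, 0.0, -0.0]
force: [1.8, -0.9, -7.2]
finger_gap: 0.684
gripper_force: 67.7
```

>>> apply_moves(claw=[-1, -1, -1], travel=[[0, 0, 0], [0, 0, 0], [0, 0, 0]], turn=[[0, 0, 0], [0, 0, 0], [0, 0, 0]])

```text
t: 11.87
tcp_pos: [0.544, 0.0435, 0.1554]
tool_rot: [0.002, 1.0, 0.0, -0.002]
force: [-1.0, 0.7, -8.4]
finger_gap: 0.682
gripper_force: 67.7
```

Run:
```python
from fit import *
st=manip.sense();t=st['tcp_pos'];print(t.round(4),st['tool_rot'].round(4),st['force'].round(1))
for c in('wrist','side'):
    snap(c,c[0]+'5'); held(cloud([c[0]+'5'])[0],'half',t)
```

```text
[0.544  0.0435 0.1554] [ 2.0e-03  1.0e+00  4.0e-04 -2.1e-03] [-1.   0.7 -8.4]
half mid-tcp x -0.0014 y -0.0009 z 0.0226 yaw -0.005 slope -0.011 res 0.0004
half mid-tcp x -0.0060 y -0.0004 z 0.0230 yaw 0.000 slope -0.016 res 0.0018
```

>>> apply_moves(claw=[-1, -1, -1, -1, -1], travel=[[0, -0.015, 0], [0, -0.04, 0], [0, -0.08, 0], [0, -0.12, 0], [0, -0.16, 0]], turn=[[0, 0, 0], [0, 0, 0], [0, 0, 0], [0, 0, 0], [0, 0, 0]])

```text
t: 12.38
tcp_pos: [0.5444, -0.0863, 0.1546]
tool_rot: [0.002, 1.0, 0.001, -0.002]
force: [0.3, 1.1, -6.2]
finger_gap: 0.684
gripper_force: 67.7
```

>>> apply_moves(claw=[-1, -1, -1, -1, -1], travel=[[-0.002, -0.04, 0], [-0.004, -0.08, 0], [-0.006, -0.12, 0], [-0.008, -0.15, 0], [-0.01, -0.18, 0]], turn=[[0, 0, 0], [0, 0, 0], [0, 0, 0], [0, 0, 0], [0, 0, 0]])

```text
t: 12.8
tcp_pos: [0.5516, -0.2311, 0.1543]
tool_rot: [0.003, 1.0, 0.001, -0.002]
force: [0.9, 0.2, -7.1]
finger_gap: 0.684
gripper_force: 67.7
```

>>> apply_moves(claw=[-1, -1, -1, -1, -1], travel=[[0, -0.03, 0], [0, -0.06, 0], [0, -0.08, 0], [0, -0.0925, 0], [0, -0.0925, 0]], turn=[[0, 0, 0.004], [0, 0, 0.008], [0, 0, 0.0125], [0, 0, 0.0125], [0, 0, 0.0125]])

```text
t: 13.22
tcp_pos: [0.5522, -0.3054, 0.1553]
tool_rot: [0.023, 1.0, -0.0, -0.0]
force: [-0.2, -0.2, -6.6]
finger_gap: 0.679
gripper_force: 67.7
```

>>> apply_moves(claw=[-1, -1, -1, -1, -1], travel=[[0, 0, 0.02], [0, 0, 0.055], [0, 0, 0.09], [0, 0, 0.115], [0, 0, 0.13]], turn=[[0, 0, 0], [0, 0, 0], [0, 0, 0], [0, 0, 0], [0, 0, 0]])

```text
t: 13.63
tcp_pos: [0.5508, -0.2999, 0.0494]
tool_rot: [0.021, 1.0, 0.002, -0.003]
force: [-0.9, 0.9, -6.7]
finger_gap: 0.685
gripper_force: 67.7
```

>>> apply_moves(claw=[-1, -1, -1, -1], travel=[[0, 0, 0], [0, 0, 0], [0, 0, 0], [0, 0, 0]], turn=[[0, 0, 0], [0, 0, 0], [0, 0, 0], [0, 0, 0]])

```text
t: 13.97
tcp_pos: [0.554, -0.3038, 0.0544]
tool_rot: [0.022, 1.0, -0.001, 0.002]
force: [0.3, -0.1, -7.2]
finger_gap: 0.686
gripper_force: 67.7
```

>>> apply_moves(claw=[-1, -1, -1, -1, -1], travel=[[0, 0, 0.008], [0, 0, 0.016], [0, 0, 0.022], [0, 0, 0.026], [0, 0, 0.026]], turn=[[0, 0, 0], [0, 0, 0], [0, 0, 0], [0, 0, 0], [0, 0, 0]])

```text
t: 14.38
tcp_pos: [0.5519, -0.3026, 0.0305]
tool_rot: [0.022, 1.0, 0.001, -0.001]
force: [-0.2, 0.7, -7.5]
finger_gap: 0.684
gripper_force: 67.7
```

>>> apply_moves(claw=[-1, -1, -1, -1], travel=[[0, 0, 0.0015], [0, 0, 0.003], [0, 0, 0.0035], [0, 0, 0.0035]], turn=[[0, 0, 0], [0, 0, 0], [0, 0, 0], [0, 0, 0]])

```text
t: 14.72
tcp_pos: [0.5528, -0.3031, 0.0289]
tool_rot: [0.022, 1.0, -0.0, 0.0]
force: [-0.7, -0.4, -6.5]
finger_gap: 0.679
gripper_force: 67.7
```

>>> apply_moves(claw=[-1, -1, -1, -1], travel=[[0, 0, 0.0015], [0, 0, 0.003], [0, 0, 0.003], [0, 0, 0.003]], turn=[[0, 0, 0], [0, 0, 0], [0, 0, 0], [0, 0, 0]])

```text
t: 15.05
tcp_pos: [0.5529, -0.3033, 0.0266]
tool_rot: [0.022, 1.0, -0.0, 0.0]
force: [0.9, -1.6, -7.3]
finger_gap: 0.683
gripper_force: 67.7
```

>>> apply_moves(claw=[-1, -1, -1, -1], travel=[[0, 0, 0.001], [0, 0, 0.002], [0, 0, 0.002], [0, 0, 0.002]], turn=[[0, 0, 0], [0, 0, 0], [0, 0, 0], [0, 0, 0]])

```text
t: 15.38
tcp_pos: [0.5529, -0.3034, 0.0251]
tool_rot: [0.022, 1.0, -0.0, 0.0]
force: [0.3, 0.1, -5.6]
finger_gap: 0.682
gripper_force: 67.8
```

>>> apply_moves(claw=[-1, -1, -1, -1], travel=[[0, 0, 0.001], [0, 0, 0.002], [0, 0, 0.002], [0, 0, 0.002]], turn=[[0, 0, 0], [0, 0, 0], [0, 0, 0], [0, 0, 0]])

```text
t: 15.72
tcp_pos: [0.5531, -0.3037, 0.0244]
tool_rot: [0.022, 1.0, -0.001, 0.001]
force: [-2.0, -1.0, 3.5]
finger_gap: 0.683
gripper_force: 68.6
```

>>> apply_moves(claw=[-1, -1, -1, -1], travel=[[0, 0, 0.001], [0, 0, 0.001], [0, 0, 0.001], [0, 0, 0.001]], turn=[[0, 0, 0], [0, 0, 0], [0, 0, 0], [0, 0, 0]])

```text
t: 16.05
tcp_pos: [0.5531, -0.3037, 0.0244]
tool_rot: [0.022, 1.0, -0.001, 0.001]
force: [-3.3, 0.6, 8.7]
finger_gap: 0.679
gripper_force: 69.1
```

>>> apply_moves(claw=[-1, -1, 0.45, 0.6, 0.8], travel=[[0, 0, -0.0007], [0, 0, -0.0014], [0, 0, -0.0014], [0, 0, -0.0014], [0, 0, -0.0014]], turn=[[0, 0, 0], [0, 0, 0], [0, 0, 0], [0, 0, 0], [0, 0, 0]])

```text
t: 16.47
tcp_pos: [0.5529, -0.3028, 0.0233]
tool_rot: [0.021, 1.0, 0.0, 0.0]
force: [0.5, -1.2, 0.7]
finger_gap: 0.902
gripper_force: 0.0
```

>>> apply_moves(claw=[1, 1, 1, 1, 1], travel=[[0, 0, 0], [0, 0, -0.01], [0, 0, -0.05], [0, 0, -0.1], [0, 0, -0.15]], turn=[[0, 0, 0], [0, 0, 0], [0, 0, 0], [0, 0, 0], [0, 0, 0]])

```text
t: 16.88
tcp_pos: [0.552, -0.3024, 0.1442]
tool_rot: [0.022, 1.0, 0.001, -0.001]
force: [1.0, 0.2, 0.3]
finger_gap: 1.001
gripper_force: 0.0
```

>>> apply_moves(claw=[1, 1, 1, 1, 1], travel=[[0, 0.03, -0.03], [0, 0.06, -0.03], [0, 0.1, -0.03], [0, 0.14, -0.03], [0, 0.18, -0.03]], turn=[[0, 0, 0], [0, 0, -0.004], [0, 0, -0.008], [0, 0, -0.0125], [0, 0, -0.0125]])

```text
t: 17.3
tcp_pos: [0.5589, -0.158, 0.1686]
tool_rot: [0.002, 1.0, -0.0, 0.001]
force: [0.2, 0.4, 0.2]
finger_gap: 1.0
gripper_force: 0.0
```

Run:
```python
from chk import *
st=manip.sense(); print(st['tcp_pos'].round(4),st['tool_rot'].round(4),st['force'].round(1))
for c in('scene','side','wrist'):
    snap(c,c[0]+'6'); 
    P=cloud([c[0]+'6'])[0]
    for f,a in((seated,('half',(.5505,-.302))),(seated,('slim',(.4547,-.417))),(bottle,('quarter',-.053)),(bottle,('sample',-.148))):
        try:print(c,f(P,*a))
        except Exception as x: print(c,x)
```

```text
[ 0.5589 -0.158   0.1686] [ 2.2e-03  1.0e+00 -2.0e-04  6.0e-04] [0.2 0.4 0.2]
half y -0.3021 yaw -0.046 z-home -0.0001 slope 0.004  mid x (neck tip) 0.5541 res 0.0012
scene None
slim y -0.4171 yaw 0.014 z-home -0.0001 slope -0.005  mid x (neck tip) 0.4574 res 0.0013
scene None
scene (array([ 0.53410929, -0.05178446]), np.float64(-0.006583371288679413), np.float64(-0.0018522345897071524), np.float64(0.0002632791524068631), np.float64(0.0013320053823597008))
scene (array([ 0.5485682 , -0.14672185]), np.float64(0.0015780968886527941), np.float64(0.0015422529181599032), np.float64(-0.0005369124457944956), np.float64(0.0012728747620254918))
half y -0.3045 yaw -0.038 z-home 0.0006 slope -0.002  mid x (neck tip) 0.5501 res 0.0017
side None
slim y -0.4194 yaw 0.016 z-home 0.0006 slope 0.001  mid x (neck tip) 0.4534 res 0.0017
side None
side (array([ 0.52250016, -0.05396068]), np.float64(0.0031676734833792092), np.float64(-0.011980365067174648), np.float64(0.0003835906524323543), np.float64(0.0020286135302661416))
side (array([ 0.52124208, -0.14929082]), np.float64(-0.024520735304310644), np.float64(0.022216628803964494), np.float64(3.2124101675468086e-05), np.float64(0.0027510066898953677))
half y -0.3042 yaw -0.047 z-home -0.0011 slope -0.004  mid x (neck tip) 0.5029 res 0.0005
wrist None
slim y -0.4192 yaw 0.012 z-home -0.0006 slope -0.015  mid x (neck tip) 0.4550 res 0.0007
wrist None
wrist (array([ 0.53093455, -0.05406414]), np.float64(-0.006544334817850081), np.float64(-0.008381378325159616), np.float64(-0.000836358385274863), np.float64(0.00047658939940917064))
wrist (array([ 0.54816983, -0.14912465]), np.float64(-0.007358593832600982), np.float64(-0.001053870535314888), np.float64(-0.0014928071595555377), np.float64(0.0004481261982093394))
```

View pics/w6.png

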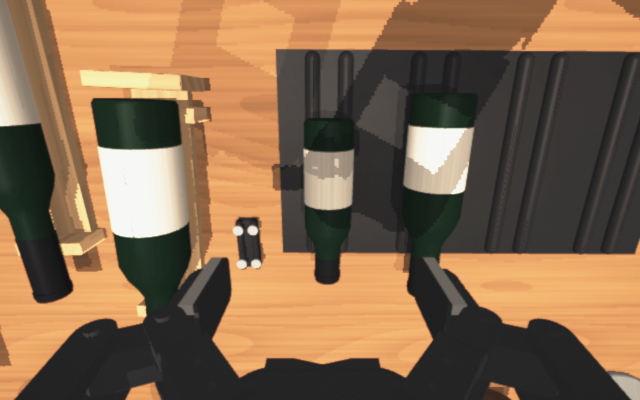

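>>> apply_moves(claw=[1, 1, 1, 1, 1], travel=[[0.015, 0.0125, 0.03], [0.015, 0.0125, 0.08], [0.015, 0.0125, 0.13], [0.015, 0.0125, 0.175], [0.015, 0.0125, 0.198]], turn=[[0, 0, 0], [0, 0, 0], [0, 0, 0], [0, 0, 0], [0, 0, 0]])

```text
t: 17.87
tcp_pos: [0.5454, -0.1498, 0.0057]
tool_rot: [0.003, 1.0, 0.001, -0.002]
force: [-0.5, 0.7, 0.6]
finger_gap: 0.999
gripper_force: 0.0
```

>>> apply_moves(claw=[1, 0.6, 0.3, 0.1, -1], travel=[[0, 0, 0], [0, 0, 0], [0, 0, 0], [0, 0, 0], [0, 0, 0]], turn=[[0, 0, 0], [0, 0, 0], [0, 0, 0], [0, 0, 0], [0, 0, 0]], newtons=45)

```text
t: 18.28
tcp_pos: [0.5483, -0.1485, 0.0117]
tool_rot: [0.003, 1.0, 0.001, 0.002]
force: [0.5, 3.8, 3.5]
finger_gap: 0.501
gripper_force: 45.1
```

>>> apply_moves(claw=[-1, -1, -1, -1, -1], travel=[[0, 0, 0], [0, 0, 0], [0, 0, 0], [0, 0, 0], [0, 0, 0]], turn=[[0, 0, 0], [0, 0, 0], [0, 0, 0], [0, 0, 0], [0, 0, 0]])

```text
t: 18.7
tcp_pos: [0.5483, -0.1485, 0.0117]
tool_rot: [0.003, 1.0, 0.0, 0.002]
force: [0.2, 4.5, 6.1]
finger_gap: 0.503
gripper_force: 45.4
```

>>> apply_moves(claw=[-1, -1, -1, -1, -1], travel=[[0, 0, -0.01], [0, 0, -0.04], [0, 0, -0.09], [0, 0, -0.14], [0, 0, -0.18]], turn=[[0, 0, 0], [0, 0, 0], [0, 0, 0], [0, 0, 0], [0, 0, 0]])

```text
t: 19.12
tcp_pos: [0.5474, -0.1497, 0.1569]
tool_rot: [0.002, 1.0, -0.001, 0.001]
force: [2.1, -0.4, -2.2]
finger_gap: 0.499
gripper_force: 46.4
```

>>> apply_moves(claw=[-1, -1, -1], travel=[[0, 0, 0], [0, 0, 0], [0, 0, 0]], turn=[[0, 0, 0], [0, 0, 0], [0, 0, 0]])

```text
t: 19.37
tcp_pos: [0.5462, -0.149, 0.1535]
tool_rot: [0.002, 1.0, -0.0, -0.0]
force: [-0.6, -0.3, -1.8]
finger_gap: 0.502
gripper_force: 46.4
```

Run:
```python
from fit import *
st=manip.sense();t=st['tcp_pos'];print(t.round(4),st['tool_rot'].round(4),st['force'].round(1))
for c in('wrist','side'):
    snap(c,c[0]+'7'); held(cloud([c[0]+'7'])[0],'sample',t)
```

```text
[ 0.5462 -0.149   0.1535] [ 2.1e-03  1.0e+00 -1.0e-04 -2.0e-04] [-0.6 -0.3 -1.8]
sample mid-tcp x -0.0003 y -0.0008 z 0.0155 yaw -0.002 slope -0.005 res 0.0004
sample mid-tcp x -0.0046 y 0.0002 z 0.0153 yaw 0.021 slope -0.021 res 0.0016
```

>>> apply_moves(claw=[-1, -1, -1, -1, -1], travel=[[0, 0.015, 0], [0, 0.04, 0], [0, 0.08, 0], [0, 0.12, 0], [0, 0.16, 0]], turn=[[0, 0, 0], [0, 0, 0], [0, 0, 0], [0, 0, 0], [0, 0, 0]])

```text
t: 19.88
tcp_pos: [0.5463, -0.0192, 0.1517]
tool_rot: [0.003, 1.0, 0.001, -0.002]
force: [-0.2, -0.2, -1.8]
finger_gap: 0.504
gripper_force: 46.4
```

>>> apply_moves(claw=[-1, -1, -1, -1, -1], travel=[[0.008, 0.04, 0], [0.016, 0.08, 0], [0.024, 0.12, 0], [0.032, 0.16, 0], [0.04, 0.2, 0]], turn=[[0, 0, 0], [0, 0, 0], [0, 0, 0], [0, 0, 0], [0, 0, 0]])

```text
t: 20.3
tcp_pos: [0.5144, 0.1411, 0.1518]
tool_rot: [0.002, 1.0, 0.0, -0.002]
force: [0.8, 0.0, -2.7]
finger_gap: 0.499
gripper_force: 46.4
```

>>> apply_moves(claw=[-1, -1, -1, -1, -1], travel=[[0.008, 0.04, 0], [0.016, 0.08, 0], [0.024, 0.12, 0], [0.032, 0.16, 0], [0.04, 0.2, 0]], turn=[[0, 0, 0], [0, 0, 0], [0, 0, 0], [0, 0, 0], [0, 0, 0]])

```text
t: 20.72
tcp_pos: [0.4828, 0.301, 0.1517]
tool_rot: [0.002, 1.0, -0.0, -0.002]
force: [0.7, -0.3, -2.4]
finger_gap: 0.5
gripper_force: 46.4
```

>>> apply_moves(claw=[-1, -1, -1, -1, -1], travel=[[0.006, 0.04, 0], [0.006, 0.08, 0], [0.006, 0.12, 0], [0.006, 0.14, 0], [0.006, 0.14, 0]], turn=[[0, 0, 0.005], [0, 0, 0.01], [0, 0, 0.016], [0, 0, 0.016], [0, 0, 0.016]])

```text
t: 21.13
tcp_pos: [0.4789, 0.4153, 0.1516]
tool_rot: [0.025, 1.0, 0.001, -0.001]
force: [0.4, -0.1, -1.2]
finger_gap: 0.498
gripper_force: 46.4
```

>>> apply_moves(claw=[-1, -1, -1, -1], travel=[[0, 0, 0.02], [0, 0, 0.04], [0, 0, 0.05], [0, 0, 0.05]], turn=[[0, 0, 0], [0, 0, 0], [0, 0, 0], [0, 0, 0]])

```text
t: 21.47
tcp_pos: [0.478, 0.4094, 0.1099]
tool_rot: [0.027, 1.0, -0.002, -0.003]
force: [-0.7, -0.7, -2.2]
finger_gap: 0.499
gripper_force: 46.4
```

>>> apply_moves(claw=[-1, -1, -1], travel=[[0, 0, 0], [0, 0, 0], [0, 0, 0]], turn=[[0, 0, 0], [0, 0, 0], [0, 0, 0]])

```text
t: 21.72
tcp_pos: [0.4812, 0.4112, 0.1141]
tool_rot: [0.027, 1.0, 0.0, 0.001]
force: [-0.1, 0.0, -1.1]
finger_gap: 0.5
gripper_force: 46.4
```

>>> apply_moves(claw=[-1, -1, -1, -1, -1], travel=[[0.003, 0, 0.03], [0.003, 0, 0.055], [0.003, 0, 0.075], [0.003, 0, 0.088], [0.003, 0, 0.092]], turn=[[0, 0, 0], [0, 0, 0], [0, 0, 0], [0, 0, 0], [0, 0, 0]])

```text
t: 22.13
tcp_pos: [0.4777, 0.4107, 0.0385]
tool_rot: [0.027, 1.0, -0.001, -0.001]
force: [0.6, 0.2, -1.8]
finger_gap: 0.5
gripper_force: 46.4
```

>>> apply_moves(claw=[-1, -1, -1, -1, -1], travel=[[0, 0, 0.003], [0, 0, 0.006], [0, 0, 0.008], [0, 0, 0.01], [0, 0, 0.01]], turn=[[0, 0, 0], [0, 0, 0], [0, 0, 0], [0, 0, 0], [0, 0, 0]])

```text
t: 22.55
tcp_pos: [0.4784, 0.4114, 0.032]
tool_rot: [0.027, 1.0, 0.0, 0.0]
force: [0.2, 0.8, -1.5]
finger_gap: 0.499
gripper_force: 46.4
```

>>> apply_moves(claw=[-1, -1, -1, -1], travel=[[0, 0, 0.001], [0, 0, 0.002], [0, 0, 0.0025], [0, 0, 0.0025]], turn=[[0, 0, 0], [0, 0, 0], [0, 0, 0], [0, 0, 0]])

```text
t: 22.88
tcp_pos: [0.4781, 0.4112, 0.0296]
tool_rot: [0.027, 1.0, -0.0, -0.0]
force: [0.4, -0.2, -1.7]
finger_gap: 0.498
gripper_force: 46.4
```

>>> apply_moves(claw=[-1, -1, -1, -1, -1], travel=[[0, 0, 0.0012], [0, 0, 0.0024], [0, 0, 0.0036], [0, 0, 0.0045], [0, 0, 0.0045]], turn=[[0, 0, 0], [0, 0, 0], [0, 0, 0], [0, 0, 0], [0, 0, 0]])

```text
t: 23.3
tcp_pos: [0.4781, 0.4111, 0.0258]
tool_rot: [0.027, 1.0, -0.0, -0.0]
force: [-0.7, 0.4, -1.3]
finger_gap: 0.496
gripper_force: 46.4
```

>>> apply_moves(claw=[-1, -1, -1, -1], travel=[[0, 0, 0.001], [0, 0, 0.002], [0, 0, 0.002], [0, 0, 0.002]], turn=[[0, 0, 0], [0, 0, 0], [0, 0, 0], [0, 0, 0]])

```text
t: 23.63
tcp_pos: [0.4782, 0.4112, 0.0244]
tool_rot: [0.027, 1.0, -0.0, -0.0]
force: [0.1, 0.4, -2.3]
finger_gap: 0.5
gripper_force: 46.4
```

>>> apply_moves(claw=[-1, -1, -1, -1], travel=[[0, 0, 0.0008], [0, 0, 0.0016], [0, 0, 0.0016], [0, 0, 0.0016]], turn=[[0, 0, 0], [0, 0, 0], [0, 0, 0], [0, 0, 0]])

```text
t: 23.97
tcp_pos: [0.4785, 0.4117, 0.0235]
tool_rot: [0.027, 1.0, 0.0, 0.0]
force: [0.5, 1.6, -0.7]
finger_gap: 0.499
gripper_force: 46.6
```

>>> apply_moves(claw=[-1, -1, -1, -1], travel=[[0, 0, 0.0006], [0, 0, 0.0012], [0, 0, 0.0012], [0, 0, 0.0012]], turn=[[0, 0, 0], [0, 0, 0], [0, 0, 0], [0, 0, 0]])

```text
t: 24.3
tcp_pos: [0.4786, 0.4119, 0.0231]
tool_rot: [0.027, 1.0, 0.001, 0.001]
force: [-1.8, 2.7, 6.7]
finger_gap: 0.498
gripper_force: 47.1
```

>>> apply_moves(claw=[-1, -1, 0.1, 0.3, 0.5], travel=[[0, 0, -0.0007], [0, 0, -0.0014], [0, 0, -0.0014], [0, 0, -0.0014], [0, 0, -0.0014]], turn=[[0, 0, 0], [0, 0, 0], [0, 0, 0], [0, 0, 0], [0, 0, 0]])

```text
t: 24.72
tcp_pos: [0.4777, 0.4104, 0.0228]
tool_rot: [0.027, 1.0, -0.001, -0.001]
force: [-0.1, -0.5, -0.2]
finger_gap: 0.75
gripper_force: 0.0
```

>>> apply_moves(claw=[0.8, 0.8, 0.8, 0.8, 0.8], travel=[[0, 0, 0], [0, 0, -0.01], [0, 0, -0.05], [0, 0, -0.1], [0, 0, -0.15]], turn=[[0, 0, 0], [0, 0, 0], [0, 0, 0], [0, 0, 0], [0, 0, 0]])

```text
t: 25.13
tcp_pos: [0.4773, 0.4105, 0.1439]
tool_rot: [0.027, 1.0, -0.001, -0.001]
force: [1.5, 0.3, -0.1]
finger_gap: 0.901
gripper_force: 0.0
```

>>> apply_moves(claw=[1, 1, 1, 1, 1], travel=[[0, -0.03, -0.03], [0, -0.06, -0.03], [0, -0.1, -0.03], [0, -0.14, -0.03], [0, -0.18, -0.03]], turn=[[0, 0, 0], [0, 0, -0.005], [0, 0, -0.01], [0, 0, -0.016], [0, 0, -0.016]])

```text
t: 25.55
tcp_pos: [0.47, 0.2662, 0.1683]
tool_rot: [0.001, 1.0, -0.0, 0.001]
force: [0.4, -0.8, 0.1]
finger_gap: 0.997
gripper_force: 0.0
```

Run:
```python
from chk import *
st=manip.sense(); print(st['tcp_pos'].round(4),st['tool_rot'].round(4),st['force'].round(1))
for c in('scene','side','wrist'):
    snap(c,c[0]+'8'); 
    P=cloud([c[0]+'8'])[0]
    for f,a in((seated,('sample',(.4765,.4115))),(cradle2,('quarter',np.array((.465,.306)))),(bottle,('quarter',-.053))):
        try:print(c,f(P,*a))
        except Exception as x: print(c,x)
```

```text
[0.47   0.2662 0.1683] [ 1.3e-03  1.0e+00 -0.0e+00  6.0e-04] [ 0.4 -0.8  0.1]
sample y 0.4141 yaw -0.062 z-home 0.0005 slope -0.000  mid x (neck tip) 0.4811 res 0.0015
scene None
scene (array([0.44763095, 0.3063491 ]), np.float64(-0.03262978899248439), np.float64(0.0015987425009832967))
scene (array([ 0.53373498, -0.05160067]), np.float64(0.0025629582020679953), np.float64(-0.0019335762556173253), np.float64(0.0003195720460238971), np.float64(0.001283222618524772))
sample y 0.4108 yaw -0.026 z-home 0.0000 slope -0.028  mid x (neck tip) 0.4759 res 0.0029
side None
side (array([0.44114545, 0.30177111]), np.float64(-0.038261567474199766), np.float64(0.0002806348312804907))
side (array([ 0.52592365, -0.05429157]), np.float64(-0.01803690686983108), np.float64(2.0755394900207058e-05), np.float64(0.0006761302879945905), np.float64(0.002074287519468815))
sample y 0.4114 yaw -0.051 z-home -0.0011 slope -0.007  mid x (neck tip) 0.4748 res 0.0005
wrist None
wrist (array([0.44512111, 0.30498039]), np.float64(-0.029361824782019368), np.float64(-0.0011788260776237625))
wrist (array([ 0.52957526, -0.05398979]), np.float64(-0.007456416763277841), np.float64(-0.0013461501482971427), np.float64(-0.0007694233645308413), np.float64(0.000615886948113258))
```

View pics/w8.png

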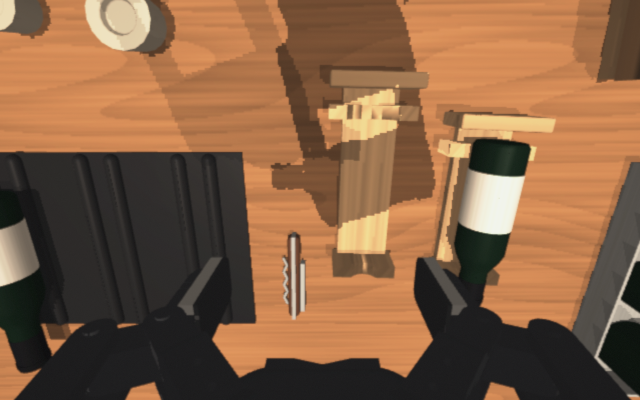

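>>> apply_moves(claw=[1, 1, 1, 1, 1], travel=[[-0.008, -0.04, 0], [-0.016, -0.08, 0], [-0.024, -0.12, 0], [-0.032, -0.16, 0], [-0.038, -0.2, 0]], turn=[[0, 0, 0], [0, 0, 0], [0, 0, 0], [0, 0, 0], [0, 0, 0]])

```text
t: 26.12
tcp_pos: [0.5012, 0.107, 0.1678]
tool_rot: [0.001, 1.0, 0.0, 0.001]
force: [0.3, 0.1, 0.5]
finger_gap: 0.999
gripper_force: 0.0
```

>>> apply_moves(claw=[1, 1, 1, 1, 1], travel=[[-0.008, -0.04, 0], [-0.016, -0.08, 0], [-0.024, -0.12, 0], [-0.032, -0.16, 0], [-0.038, -0.2, 0]], turn=[[0, 0, 0], [0, 0, 0], [0, 0, 0], [0, 0, 0], [0, 0, 0]])

```text
t: 26.53
tcp_pos: [0.5312, -0.0537, 0.1677]
tool_rot: [0.002, 1.0, -0.0, 0.001]
force: [0.2, -0.3, 0.1]
finger_gap: 0.998
gripper_force: 0.0
```

>>> apply_moves(claw=[1, 1, 1, 1], travel=[[0, 0, 0.02], [0, 0, 0.05], [0, 0, 0.06], [0, 0, 0.06]], turn=[[0, 0, 0], [0, 0, 0], [0, 0, 0], [0, 0, 0]])

```text
t: 26.87
tcp_pos: [0.5287, -0.0518, 0.1175]
tool_rot: [0.002, 1.0, 0.001, -0.002]
force: [-0.2, -0.2, 0.0]
finger_gap: 1.001
gripper_force: 0.0
```

>>> apply_moves(claw=[1, 1, 1], travel=[[0, 0, 0], [0, 0, 0], [0, 0, 0]], turn=[[0, 0, 0], [0, 0, 0], [0, 0, 0]])

```text
t: 27.12
tcp_pos: [0.5307, -0.0524, 0.1204]
tool_rot: [0.002, 1.0, -0.0, 0.001]
force: [0.5, -0.0, 0.0]
finger_gap: 1.0
gripper_force: 0.0
```

>>> apply_moves(claw=[1, 1, 1, 1, 1], travel=[[0, 0, 0.04], [0, 0, 0.08], [0, 0, 0.11], [0, 0, 0.13], [0, 0, 0.136]], turn=[[0, 0, 0], [0, 0, 0], [0, 0, 0], [0, 0, 0], [0, 0, 0]])

```text
t: 27.53
tcp_pos: [0.529, -0.0522, 0.0089]
tool_rot: [0.002, 1.0, 0.0, -0.001]
force: [0.1, 0.3, 0.3]
finger_gap: 0.999
gripper_force: 0.0
```

>>> apply_moves(claw=[1, 0.6, 0.4, 0.2, -1], travel=[[0, 0, 0], [0, 0, 0], [0, 0, 0], [0, 0, 0], [0, 0, 0]], turn=[[0, 0, 0], [0, 0, 0], [0, 0, 0], [0, 0, 0], [0, 0, 0]], newtons=50)

```text
t: 27.95
tcp_pos: [0.5309, -0.0534, 0.0123]
tool_rot: [0.002, 1.0, -0.001, 0.002]
force: [-0.4, -1.1, 5.3]
finger_gap: 0.596
gripper_force: 51.2
```

>>> apply_moves(claw=[-1, -1, -1, -1, -1], travel=[[0, 0, 0], [0, 0, 0], [0, 0, 0], [0, 0, 0], [0, 0, 0]], turn=[[0, 0, 0], [0, 0, 0], [0, 0, 0], [0, 0, 0], [0, 0, 0]])

```text
t: 28.37
tcp_pos: [0.5309, -0.0534, 0.0123]
tool_rot: [0.002, 1.0, -0.001, 0.002]
force: [-0.5, -0.6, 5.8]
finger_gap: 0.594
gripper_force: 51.2
```

>>> apply_moves(claw=[-1, -1, -1, -1, -1], travel=[[0, 0, -0.01], [0, 0, -0.04], [0, 0, -0.09], [0, 0, -0.14], [0, 0, -0.18]], turn=[[0, 0, 0], [0, 0, 0], [0, 0, 0], [0, 0, 0], [0, 0, 0]])

```text
t: 28.78
tcp_pos: [0.5295, -0.0526, 0.1573]
tool_rot: [0.002, 1.0, -0.0, 0.0]
force: [1.0, 0.2, -2.6]
finger_gap: 0.596
gripper_force: 53.5
```

>>> apply_moves(claw=[-1, -1, -1], travel=[[0, 0, 0], [0, 0, 0], [0, 0, 0]], turn=[[0, 0, 0], [0, 0, 0], [0, 0, 0]])

```text
t: 29.03
tcp_pos: [0.5284, -0.0524, 0.1541]
tool_rot: [0.002, 1.0, 0.0, -0.001]
force: [0.8, -0.2, -4.9]
finger_gap: 0.59
gripper_force: 53.5
```

Run:
```python
from fit import *
st=manip.sense();t=st['tcp_pos'];print(t.round(4),st['tool_rot'].round(4),st['force'].round(1))
for c in('wrist','side'):
    snap(c,c[0]+'9'); held(cloud([c[0]+'9'])[0],'quarter',t)
```

```text
[ 0.5284 -0.0524  0.1541] [ 2.1e-03  1.0e+00  3.0e-04 -1.0e-03] [ 0.8 -0.2 -4.9]
quarter mid-tcp x -0.0011 y -0.0008 z 0.0197 yaw -0.005 slope -0.006 res 0.0004
quarter mid-tcp x -0.0051 y -0.0014 z 0.0239 yaw -0.023 slope 0.087 res 0.0017
```

>>> apply_moves(claw=[-1, -1, -1, -1, -1], travel=[[0.003, 0.015, 0], [0.01, 0.04, 0], [0.02, 0.08, 0], [0.03, 0.12, 0], [0.04, 0.16, 0]], turn=[[0, 0, 0], [0, 0, 0], [0, 0, 0], [0, 0, 0], [0, 0, 0]])

```text
t: 29.55
tcp_pos: [0.4965, 0.0771, 0.153]
tool_rot: [0.003, 1.0, 0.0, -0.002]
force: [0.7, -0.1, -2.4]
finger_gap: 0.594
gripper_force: 53.5
```

>>> apply_moves(claw=[-1, -1, -1, -1, -1], travel=[[0.01, 0.04, 0], [0.02, 0.08, 0], [0.03, 0.12, 0], [0.038, 0.155, 0], [0.045, 0.188, 0]], turn=[[0, 0, 0], [0, 0, 0], [0, 0, 0], [0, 0, 0], [0, 0, 0]])

```text
t: 29.97
tcp_pos: [0.4604, 0.228, 0.153]
tool_rot: [0.002, 1.0, -0.0, -0.002]
force: [0.6, -0.0, -3.7]
finger_gap: 0.591
gripper_force: 53.5
```

>>> apply_moves(claw=[-1, -1, -1, -1, -1], travel=[[0.008, 0.035, 0], [0.0175, 0.065, 0], [0.0175, 0.09, 0], [0.0175, 0.1, 0], [0.0175, 0.1, 0]], turn=[[0, 0, 0.003], [0, 0, 0.006], [0, 0, 0.009], [0, 0, 0.009], [0, 0, 0.009]])

```text
t: 30.38
tcp_pos: [0.4482, 0.3078, 0.1533]
tool_rot: [0.015, 1.0, -0.0, -0.001]
force: [-0.2, -0.6, -4.4]
finger_gap: 0.592
gripper_force: 53.5
```

>>> apply_moves(claw=[-1, -1, -1, -1], travel=[[0, 0, 0.02], [0, 0, 0.05], [0, 0, 0.06], [0, 0, 0.06]], turn=[[0, 0, 0], [0, 0, 0], [0, 0, 0], [0, 0, 0]])

```text
t: 30.72
tcp_pos: [0.4471, 0.3041, 0.1039]
tool_rot: [0.017, 1.0, -0.002, -0.003]
force: [0.3, -0.2, -2.0]
finger_gap: 0.599
gripper_force: 53.5
```

>>> apply_moves(claw=[-1, -1, -1], travel=[[0, 0, 0], [0, 0, 0], [0, 0, 0]], turn=[[0, 0, 0], [0, 0, 0], [0, 0, 0]])

```text
t: 30.97
tcp_pos: [0.4502, 0.3059, 0.1075]
tool_rot: [0.016, 1.0, 0.0, 0.001]
force: [0.0, -0.9, -2.9]
finger_gap: 0.593
gripper_force: 53.5
```

>>> apply_moves(claw=[-1, -1, -1, -1, -1], travel=[[0.0025, 0, 0.03], [0.0025, 0, 0.055], [0.0025, 0, 0.073], [0.0025, 0, 0.083], [0.0025, 0, 0.086]], turn=[[0, 0, 0], [0, 0, 0], [0, 0, 0], [0, 0, 0], [0, 0, 0]])

```text
t: 31.38
tcp_pos: [0.4472, 0.3058, 0.0372]
tool_rot: [0.016, 1.0, -0.0, -0.0]
force: [-0.4, -0.5, -3.6]
finger_gap: 0.595
gripper_force: 53.5
```

>>> apply_moves(claw=[-1, -1, -1, -1, -1], travel=[[0, 0, 0.003], [0, 0, 0.006], [0, 0, 0.008], [0, 0, 0.009], [0, 0, 0.009]], turn=[[0, 0, 0], [0, 0, 0], [0, 0, 0], [0, 0, 0], [0, 0, 0]])

```text
t: 31.8
tcp_pos: [0.4476, 0.3061, 0.0309]
tool_rot: [0.016, 1.0, 0.0, 0.0]
force: [-0.3, -1.2, -3.8]
finger_gap: 0.593
gripper_force: 53.5
```

>>> apply_moves(claw=[-1, -1, -1, -1], travel=[[0, 0, 0.001], [0, 0, 0.002], [0, 0, 0.0025], [0, 0, 0.0025]], turn=[[0, 0, 0], [0, 0, 0], [0, 0, 0], [0, 0, 0]])

```text
t: 32.13
tcp_pos: [0.4472, 0.306, 0.0285]
tool_rot: [0.016, 1.0, -0.0, -0.0]
force: [0.0, 0.4, -3.1]
finger_gap: 0.593
gripper_force: 53.5
```

>>> apply_moves(claw=[-1, -1, -1, -1, -1], travel=[[0, 0, 0.001], [0, 0, 0.002], [0, 0, 0.003], [0, 0, 0.004], [0, 0, 0.004]], turn=[[0, 0, 0], [0, 0, 0], [0, 0, 0], [0, 0, 0], [0, 0, 0]])

```text
t: 32.55
tcp_pos: [0.4472, 0.3059, 0.0251]
tool_rot: [0.016, 1.0, -0.0, -0.0]
force: [0.1, 0.0, -4.2]
finger_gap: 0.596
gripper_force: 53.5
```

>>> apply_moves(claw=[-1, -1, -1, -1], travel=[[0, 0, 0.001], [0, 0, 0.002], [0, 0, 0.002], [0, 0, 0.002]], turn=[[0, 0, 0], [0, 0, 0], [0, 0, 0], [0, 0, 0]])

```text
t: 32.88
tcp_pos: [0.4474, 0.3061, 0.0237]
tool_rot: [0.016, 1.0, 0.0, 0.0]
force: [0.2, -0.6, -3.0]
finger_gap: 0.592
gripper_force: 53.6
```

>>> apply_moves(claw=[-1, -1, -1, -1], travel=[[0, 0, 0.0007], [0, 0, 0.0014], [0, 0, 0.0014], [0, 0, 0.0014]], turn=[[0, 0, 0], [0, 0, 0], [0, 0, 0], [0, 0, 0]])

```text
t: 33.22
tcp_pos: [0.4475, 0.306, 0.023]
tool_rot: [0.016, 1.0, 0.0, 0.0]
force: [-0.5, -0.9, 1.9]
finger_gap: 0.594
gripper_force: 54.0
```

>>> apply_moves(claw=[-1, -1, -1, -1], travel=[[0, 0, 0.0006], [0, 0, 0.0012], [0, 0, 0.0012], [0, 0, 0.0012]], turn=[[0, 0, 0], [0, 0, 0], [0, 0, 0], [0, 0, 0]])

```text
t: 33.55
tcp_pos: [0.4475, 0.306, 0.0229]
tool_rot: [0.016, 1.0, 0.0, 0.0]
force: [-2.0, -1.6, 9.0]
finger_gap: 0.588
gripper_force: 54.6
```

Seated; release, rise and check all four.

>>> apply_moves(claw=[-1, -1, 0.3, 0.45, 0.6], travel=[[0, 0, -0.0008], [0, 0, -0.0016], [0, 0, -0.0016], [0, 0, -0.0016], [0, 0, -0.0016]], turn=[[0, 0, 0], [0, 0, 0], [0, 0, 0], [0, 0, 0], [0, 0, 0]])

```text
t: 33.97
tcp_pos: [0.4475, 0.3061, 0.0228]
tool_rot: [0.017, 1.0, 0.0, 0.0]
force: [0.1, 0.5, -0.0]
finger_gap: 0.803
gripper_force: 0.0
```

>>> apply_moves(claw=[0.8, 0.8, 0.8, 0.8, 0.8], travel=[[0, 0, 0], [0, 0, -0.01], [0, 0, -0.05], [0, 0, -0.1], [0, 0, -0.15]], turn=[[0, 0, 0], [0, 0, 0], [0, 0, 0], [0, 0, 0], [0, 0, 0]])

```text
t: 34.38
tcp_pos: [0.4464, 0.3056, 0.1438]
tool_rot: [0.016, 1.0, -0.001, -0.001]
force: [1.2, -0.2, -0.6]
finger_gap: 0.897
gripper_force: 0.0
```

>>> apply_moves(claw=[1, 1, 1, 1, 1], travel=[[0, -0.03, -0.03], [0, -0.07, -0.03], [0, -0.11, -0.03], [0, -0.15, -0.03], [0, -0.18, -0.03]], turn=[[0, 0, 0], [0, 0, 0], [0, 0, 0], [0, 0, 0], [0, 0, 0]])

```text
t: 34.8
tcp_pos: [0.4421, 0.1603, 0.1678]
tool_rot: [0.016, 1.0, -0.0, 0.0]
force: [0.0, 0.3, -0.2]
finger_gap: 1.002
gripper_force: 0.0
```

>>> apply_moves(claw=[1, 1, 1], travel=[[0, 0, 0], [0, 0, 0], [0, 0, 0]], turn=[[0, 0, 0], [0, 0, 0], [0, 0, 0]])

```text
t: 35.05
tcp_pos: [0.4429, 0.1625, 0.1673]
tool_rot: [0.017, 1.0, 0.0, 0.0]
force: [0.5, 0.1, 0.2]
finger_gap: 1.0
gripper_force: 0.0
```

Run:
```python
from chk import *
st=manip.sense(); print(st['t'],st['tcp_pos'].round(4),st['force'].round(1))
for c in('scene','side'):
    snap(c,c[0]+'10'); P=cloud([c[0]+'10'])[0]; print(c)
    for a in(('quarter',(.4448,.306)),('sample',(.4765,.4115)),('half',(.5505,-.302)),('slim',(.4547,-.417))):
        seated(P,*a)
```

```text
35.05 [0.4429 0.1625 0.1673] [0.5 0.1 0.2]
scene
quarter y 0.3077 yaw -0.033 z-home 0.0001 slope -0.007  mid x (neck tip) 0.4502 res 0.0015
sample y 0.4141 yaw -0.079 z-home 0.0000 slope 0.003  mid x (neck tip) 0.4813 res 0.0016
half y -0.3019 yaw -0.048 z-home -0.0000 slope -0.004  mid x (neck tip) 0.5536 res 0.0013
slim y -0.4170 yaw 0.016 z-home 0.0000 slope -0.003  mid x (neck tip) 0.4580 res 0.0013
side
quarter y 0.3040 yaw -0.007 z-home -0.0008 slope 0.016  mid x (neck tip) 0.4434 res 0.0028
sample y 0.4099 yaw -0.026 z-home -0.0007 slope -0.058  mid x (neck tip) 0.4750 res 0.0023
half y -0.3045 yaw -0.038 z-home 0.0005 slope -0.016  mid x (neck tip) 0.5495 res 0.0017
slim y -0.4195 yaw 0.017 z-home 0.0004 slope -0.003  mid x (neck tip) 0.4532 res 0.0017
```

View pics/s10.png

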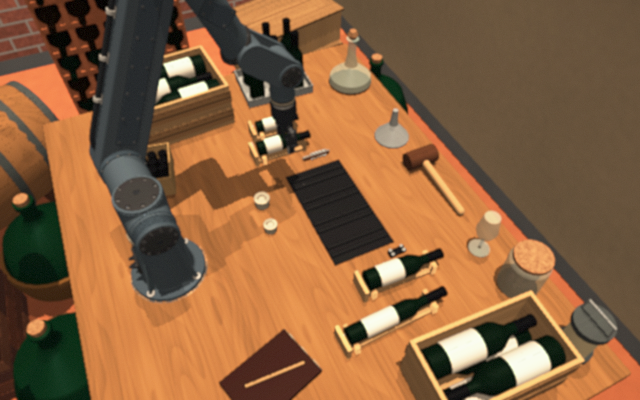

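The side view shows all four bottles in their cradles: sample and quarter at about (270,125) and (275,145), half and slim at about (395,270) and (390,320). The mat is empty and the arm is clear, so I'm handing in.

```bash
python3 -c "
from station import manip
print(manip.sign_off())"
```

```text
the job is handed in; nothing more can be done
None
```

All four bottles were set down gently in their own cradles, released and measured in place within the tolerances, and the job was handed in at about 35 s; the sign-off returned no verdict.

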